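# Fit the diamond wheel on the section grinder

### The arm

A 6-joint arm with a two-finger parallel gripper is mounted at the origin on the work surface. World frame = base frame: x ahead of the robot, y to its left, z up, the work surface at z = 0. Lengths are in m, angles in rad, forces in N, time in s.
With the tool pointing down it reaches from about 0.425 to 0.925 m from the base axis. Payload 12.5 kg.
Tool frame: the origin (TCP) lies between the finger pads; the fingertips stand 17 mm ahead of it and the grasp point (between the pads) lies 2 mm behind it (arm.tcp_to_tips is the distance from the TCP to the fingertips, in m); z points along the fingers, x is the direction in which the jaws open and shut, and the axes are right-handed (so a half turn about z gives the same grasp; the last joint's range is limited). The gripper opens to 85 mm and grips with 20 to 120 N. Pads are 22 mm wide; open, the fingers measure 114 mm over their backs; the gripper's body (76 mm by 85 mm) begins 54 mm behind the grasp point. The pads swing forward as they close: fully open they stand 13 mm farther back than shut.
Start: joints at [1.104, 0.491, 1.559, -0, 1.092, -0.106], TCP at [0.221, 0.585, 0.248] pointing down, gripper open.
Joint ranges: [-3.1, 3.1], [-0.84, 2.19], [0.05, 2.79], [-1.13, 4.28], [0.06, 2.93], [-2.69, 2.69]. Speed limits (rad/s): [2.22, 2.22, 2.79, 3.14, 3.14, 3.14].

### API

Orientations are given as a rotation vector (axis times angle).
In Python, from cell import arm gives the robot as it stands.
- The arm moves only by the tool move_arm, never from a script. Its argument "deltas" is a list of rows, each an object with "dp": the shift along the tool's x, y, z in cm, a list of three; "turn": the turn about the tool's z in degrees. A call has 1 to 8 rows; each row shifts and turns the commanded pose from where the row before left it, along the tool's axes as they then stand; what a row does not reach is not made up. A row lasts 1/8 s, in which the tool goes at most 62.5 mm and 10.7 degrees, less where a joint would pass 70% of its speed; a pose out of reach is approached as far as the arm can. A call with a gripper value outside its range is refused whole. "gripper" is the finger opening in cm, from 0 to 8.54, set as the call begins (left out, the last holds). The fingers move at their own pace and stop on an object; "newtons" is the grip in N (left out, the last holds). Time passes only in rows, so rows that do not move let the fingers close. It gives the time, the measured TCP pose, the force and the opening at its end, in the units of the state.
- arm.sense(): the state, without advancing time (a new reading comes with each control period).
- arm.read_camera(name): name is "side" or "top" or "wrist"; returns the picture (384x512x3 uint8, red, green, blue); there is no depth.
- arm.camera_params(name): a dict with "fx", "fy", "cx", "cy" (pixels), "rvec" (rotation vector, rad) and "tvec" (3), from world to camera coordinates, as OpenCV has them. Camera axes: x right, y down, z forward; pixel columns grow to the right and rows downward; lengths in m; the calibration is good to about 2 mm. A picture is of the moment at which its call begins: read the wrist's pose just before it. camera_params takes no time and is no camera call; for the wrist camera it gives the pose at the moment of the call.
- arm.hand_in(): hands the job in, once; it reports no verdict.
Trained networks look in the newest picture that a camera, given by its name, has taken for a name from the list of things; names that differ only in an ending like _2 or _b are one class to them, and where a whole thing is asked for, a point or a joint stands for the part that bears it (a point fixed in the world has none). Each returns a list of dicts, best first, with "p" (0 to 1); they miss things now and then, are a little off and sometimes report something else, mostly with a low value. They report only what shows in the picture. A call takes as long as a camera call. They do not tell look-alikes from the thing itself.
- arm.look_for(camera, name): "xy" ([column, row] in pixels, amid what is visible of it).
The state is a dict: "time_s": time; "joint_pos": joint angles; "dq": joint speeds; "joint_efforts": joint torques, N m; "position": TCP position; "tool_rot": TCP orientation; "force": force on the tool from outside, world axes, zero at the start; "moment": the same for the moment, N m; "width": opening from 0.0 (shut) to 1.0 (fully open).
Only numpy, scipy, OpenCV 4.12 (cv2) and the standard library are available. Lean on these libraries where they do the work, as an engineer would, in place of code of your own. Each camera call takes 0.05 s, during which the arm holds its last target.

### The job

Dress the spindle of the rock-section grinder: set the diamond wheel on it and turn it until it drops fully home over the drive pins, then put the blue clamp ring down onto the wheel, and last fit the black quick-release cap, pressing it down against its spring and turning it clockwise until it locks, then let go. Work by feel and never force anything: the parts must not be pressed with more than about 60 N. Leave the rock samples and the slide box where they lie.

Things in the scene. Friction and masses are not known exactly. Their poses are not given: they have to be found in the camera images.
- grinder: Bench grinder for rock sections, fixed: cream body 250 (its x) x 210 (its y) mm, 53 mm high, low brass water jet and red brake knob at two corners (71 and 63 mm high), a shallow steel drip pan (rim radius 96 mm, 64 mm high) round an upright steel spindle. Origin: on the bench under the spindle's axis; z up. Control strip on its -x side.
- seat (a point): Centre of the spindle's seat (flat drive flange 60 mm across), 75 mm over the bench, z up. On it stand 3 brass drive pins, 5 mm across, 4 mm high, 21 mm from the axis, 120 deg apart. The braked spindle does not turn by hand and has stopped at an unknown angle: this point's x, y are the grinder's, not the pins'. The post above the seat is 25 mm across up to 30 mm, chamfered.
- spindle_tip (a point): Spindle's conical tip, 55 mm over the seat. Above the post (30 mm over the seat) is a neck 14 mm across with 3 brass bayonet lugs, each straight above a drive pin: 32 deg wide, reaching 12 mm from the axis, flat undersides 43 mm over the seat, tops sloping from 50 mm at the neck to 46 mm outside. Axes: the grinder's.
- wheel: Diamond face wheel, lies working side up: aluminium disc 62 mm across, 14 mm thick, 0.18 to 0.28 kg, bore 27 mm, brown abrasive rim (51 to 62 mm across) up to 18 mm. Origin: centre of the underside; z up. Gripped by its outside. Home, the underside is on the seat with the pins in its slots; off the slots it rests on the pins, 4 mm high.
- wheel_slot (a point): Outer end of one of the six radial drive slots in the wheel's underside: 8 mm wide, 5 mm deep, 60 deg apart, open to the rim. This one lies along the wheel's +x, 31 mm out. A black line on the disc's top marks each. Axes: the wheel's.
- clamp_ring: Blue steel clamp ring, lies flange down: flange 47 mm across, 5 mm thick, above it a collar 42 mm across up to 20 mm; bore 27 mm; 0.1 kg. Origin: centre of the underside; z up. Goes flange down on the wheel's disc, inside the abrasive rim (so hold it by the collar), at any angle; there its origin is 14 mm over the seat.
- cap: Black knurled cap, 44 mm across, 30 mm high, closed on top, 0.13 kg. Origin: centre of the shell's underside, z up; as it stands on its spring pad, 11 mm over the bench. In its mouth a shelf with 3 gaps, 48 deg wide, one at its +x, 120 deg apart, lets the 3 lugs pass; off the gaps it stops on the lugs, origin about 49 mm over the seat.
- cap_top (a point): Centre of the cap's top, 30 mm over its origin; white marks on top and side show the gaps. To lock: gaps over lugs, press until the origin is under 36 mm over the seat (shell meets ring at 34), turn clockwise from above 62 deg (hard stop at 70), let go: the spring lifts it into a notch, origin 39 mm over the seat. Short of 54 deg it does not lock.
- cap_pad (a joint): Spring pad, a brass ring under the cap's shell: 0 fully out (11 mm below the shell), 0.011 m fully in. It pushes back with 3 N at first, 1 N more per mm, 14 N fully in. It meets the clamp ring on the spindle when the cap's origin is 45 mm over the seat.
- rock_a: Dark rock sample, about 70 x 60 x 40 mm, loose on the bench. Origin: on the bench under its middle. Leave it.
- rock_b: Larger dark rock sample, about 90 x 65 x 45 mm, loose on the bench. Origin: on the bench under its middle. Leave it.
- slide_box: Blue box with white lid for glass slides, 92 x 84 x 32 mm, loose on the bench. Origin: centre of its underside. Leave it.
Things that resemble listed ones, but are neither listed nor needed, are in the scene too. Leave any red or yellow look-alike of the wheel alone.

How it is judged:
On the way, in this order (a step that is already met when the one before it is completed fails the run):
1. the wheel is fully home on the seat, over the drive pins (z of wheel in the frame of seat between -0.002 and 0.002 m and horizontal distance between wheel and seat below 0.003 m and angle between wheel's own z axis and vertical below 0.06 rad), for 0.2 s.
2. the clamp ring lies flat on the wheel, the wheel still home (all of step 1 and z of clamp_ring in the frame of seat between 0.012 and 0.016 m and horizontal distance between clamp_ring and seat below 0.003 m and angle between clamp_ring's own z axis and vertical below 0.06 rad), for 0.2 s.
At the end, for the whole second after the job is handed in: Wheel home on the seat (height within 2 mm, centred within 3 mm, flat within 0.06 rad), clamp ring flat on the wheel (14 mm over the seat, same tolerances), cap locked: origin 37.5 to 41 mm over the seat, centred within 3 mm, upright; all at rest (all of step 2 and z of cap in the frame of seat between 0.0375 and 0.041 m and horizontal distance between cap and seat below 0.003 m and angle between cap's own z axis and vertical below 0.06 rad and linear speed of each of wheel, clamp_ring, cap below 0.02 m/s); the robot touches nothing.
It fails at once if the wheel is pressed against the grinder with more than 60 N (contact force between wheel and grinder above 60 N).
It fails at once if the clamp ring is pressed on the wheel or spindle with more than 60 N (contact force between clamp_ring and wheel above 60 N or contact force between clamp_ring and grinder above 60 N).
It fails at once if the cap is pressed on the spindle or the clamp ring with more than 60 N (contact force between cap and grinder above 60 N or contact force between cap and clamp_ring above 60 N).
It fails at once if a rock or the slide box is moved by more than 25 mm (distance of any of rock_a, rock_b, slide_box from where it was at the start of the episode above 0.025 m).
It also fails if it takes over 72 s, if anything falls off the work surface, if the arm or the gripper's body presses on something with over 40 N, if the wrist force passes 120 N, or if a joint passes its speed limit or range.

## Working session

There is one attempt and no reset: what is moved stays moved. The work goes in short steps, Python scripts to look and compute and a tool call to move; the robot and the scene stay as the last step left them, time stands still between calls to the robot, and variables do not carry over. Pictures are saved under pics/ and viewed, and the job is handed in when it is done.

Besides the shell and the picture viewer there is one more tool, called after "Request:" by a JSON object that holds its "name" and its "arguments". move_arm: Moves the arm, as the interface text tells. Its arguments: {"type":"object","properties":{"deltas":{"type":"array","items":{"type":"object","properties":{"dp":{"type":"array","items":{"type":"number"}},"turn":{"type":"number"}}}},"gripper":{"type":"number"},"newtons":{"type":"number"}},"required":["deltas"]}

```bash
mkdir -p pics; ls; cat > h.py <<'E'
import numpy as np, cv2
from cell import arm
from scipy.spatial.transform import Rotation as R
def snap(cam,fn):
    im=arm.read_camera(cam); cv2.imwrite('pics/'+fn,im[:,:,::-1]); return im
def ray(cam,uv,P=None):
    P=P or arm.camera_params(cam)
    r=R.from_rotvec(P['rvec']).as_matrix(); t=np.array(P['tvec'])
    d=r.T@np.array([(uv[0]-P['cx'])/P['fx'],(uv[1]-P['cy'])/P['fy'],1.])
    return -r.T@t,d
def at_z(cam,uv,z,P=None):
    o,d=ray(cam,uv,P); return o+d*(z-o[2])/d[2]
def proj(cam,p,P=None):
    P=P or arm.camera_params(cam)
    r=R.from_rotvec(P['rvec']).as_matrix(); c=r@np.array(p)+np.array(P['tvec'])
    return np.array([P['fx']*c[0]/c[2]+P['cx'],P['fy']*c[1]/c[2]+P['cy']])
def st():
    s=arm.sense(); m=R.from_rotvec(s['tool_rot']).as_matrix()
    print(s['time_s'],'pos',np.round(s['position'],4),'x',np.round(m[:,0],3),'z',np.round(m[:,2],3),'F',np.round(s['force'],1),'M',np.round(s['moment'],2),'w',s['width'],'q6',np.round(s['joint_pos'],3)); return s,m
E
python3 - <<'E'
from h import *
st()
for c in ['top','side','wrist']:
    P=arm.camera_params(c); print(c,P['fx'],np.round(R.from_rotvec(P['rvec']).as_matrix(),2).tolist(),np.round(P['tvec'],3), np.round(ray(c,(256,192))[0],3))
    snap(c,c+'0.png')
for n in ['wheel','clamp_ring','cap','grinder','spindle_tip']:
    for d in arm.look_for('top',n)[:4]: print(n,np.round(d['xy'],1),round(d['p'],2))
print(arm.sense()['time_s'])
E
```

```text
pics
0.0 pos [0.2205 0.5846 0.2477] x [ 0.353  0.936 -0.001] z [-0.    -0.001 -1.   ] F [-0.3  0.3  0.1] M [-0.01  0.03  0.  ] w 0.9991233000285749 q6 [ 1.104  0.492  1.559 -0.     1.092 -0.106]
top 423.7551379501018 [[-0.03, -1.0, -0.04], [-0.98, 0.03, -0.18], [0.18, 0.03, -0.98]] [0.029 0.493 1.165] [ 0.279 -0.024  1.234]
side 366.64704715626937 [[0.69, -0.72, -0.02], [-0.46, -0.43, -0.78], [0.55, 0.55, -0.63]] [-0.339  0.299  0.921] [-0.135 -0.62   0.807]
wrist 292.16672567798383 [[0.35, 0.94, -0.0], [0.9, -0.34, 0.27], [0.25, -0.09, -0.96]] [-0.625 -0.034  0.378] [0.157 0.609 0.373]
wheel [422.9 234.2] 0.85
wheel [337.8 225.6] 0.84
wheel [387.3 238.7] 0.62
wheel [328.2 192.9] 0.57
clamp_ring [111.9 189.5] 0.58
clamp_ring [179.7 164.8] 0.43
cap [357.1 149.6] 0.64
grinder [261.6 179.3] 0.74
spindle_tip [259.5 178.8] 0.59
0.4
```

```bash
python3 - <<'E'
import cv2
a=cv2.imread('pics/top0.png'); cv2.imwrite('pics/top0L.png',cv2.resize(a[100:300,:400],None,fx=2,fy=2,interpolation=cv2.INTER_CUBIC))
cv2.imwrite('pics/top0R.png',cv2.resize(a[100:300,250:512],None,fx=3,fy=3,interpolation=cv2.INTER_CUBIC))
E
```

```text
(no output)
```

View pics/top0.png

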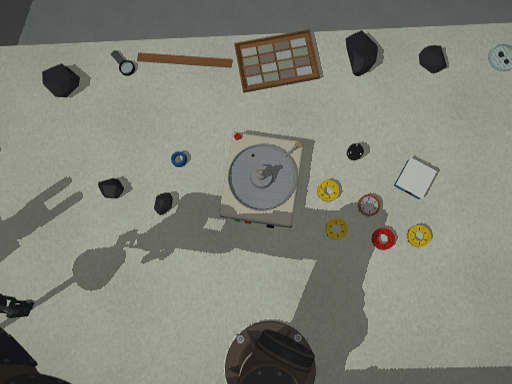

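```bash
sleep 1
```

```text
(no output)
```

View pics/top0R.png

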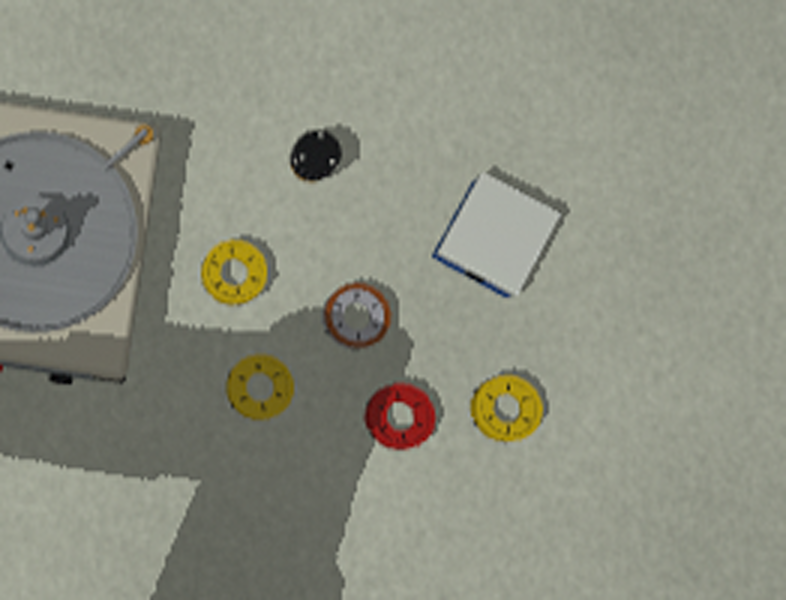

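View pics/top0L.png

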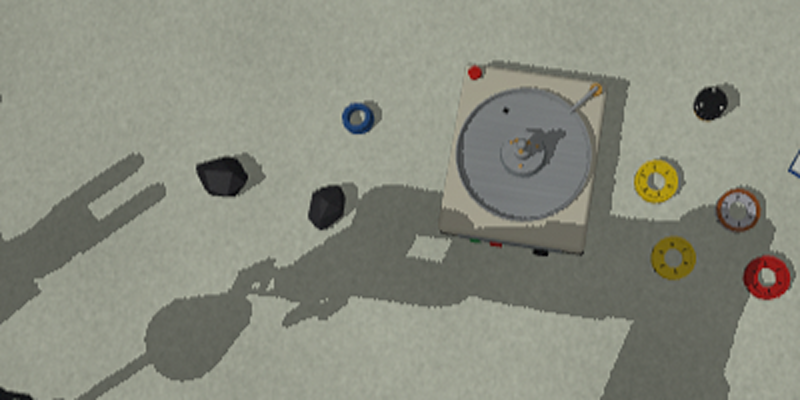

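View pics/side0.png

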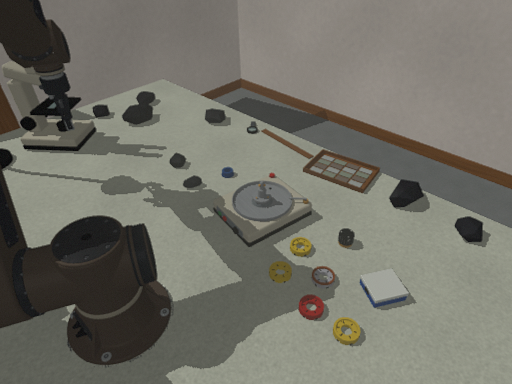

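Wheel candidates in the top picture: yellow (329,190), (337,229) and (419,236), red (383,239), and silver with a brown rim (369,205). The silver one fits the description (aluminium disc, brown abrasive rim, black lines). The enlarged crop confirms it at crop (357,316). The cap is at (357,150) and the blue ring at (179,159). The spindle is at about (261,173).

```bash
python3 - <<'E'
from h import *
for n,uv,z in [('wheel',(369,205),.018),('ring',(179.5,158.5),.02),('cap',(356,150.5),.041),('tip',(260.5,172.5),.13),('red',(383.5,239),.015),('yel',(329,190),.015),('yel2',(337,229),.015),('yel3',(419.5,236),.015),('rockn',(164,203),.02),('rock2',(111,188),.02),('box',(416,177),.032)]:
    print(n,np.round(at_z('top',uv,z),3))
c=[at_z('top',u,.053) for u in [(237,135),(309,141),(293,226),(221,218)]]
print(np.round(c,3))
E
```

```text
wheel [ 0.438 -0.301  0.018]
ring [0.595 0.247 0.02 ]
cap [ 0.594 -0.27   0.041]
tip [0.52  0.004 0.13 ]
red [ 0.34  -0.335  0.015]
yel [ 0.486 -0.19   0.015]
yel2 [ 0.372 -0.206  0.015]
yel3 [ 0.345 -0.437  0.015]
rockn [0.463 0.291 0.02 ]
rock2 [0.513 0.45  0.02 ]
box [ 0.512 -0.437  0.032]
[[ 0.65   0.071  0.053]
 [ 0.624 -0.136  0.053]
 [ 0.381 -0.08   0.053]
 [ 0.41   0.121  0.053]]
```

```bash
cat >> h.py <<'E'
def plan(p,head,vmax=5.5,n=None,p0=None,h0=None):
    """rows from pose p0,h0 (deg) to p,head"""
    s=arm.sense(); m=R.from_rotvec(s['tool_rot']).as_matrix()
    p0=np.array(s['position'] if p0 is None else p0); h0=np.degrees(np.arctan2(m[1,0],m[0,0])) if h0 is None else h0
    d=(np.array(p)-p0)*100; dt=-(head-h0); dt=(dt+180)%360-180
    k=n or int(np.ceil(max(np.linalg.norm(d)/vmax,abs(dt)/10)))
    print('h0',round(h0,1),'d',np.round(d,2),'turn',round(dt,1),'rows',k)
    h=h0; tl=np.round(dt/k,1); rem=d.copy()
    for i in range(k):
        a=np.radians(h); x=np.array([np.cos(a),np.sin(a),0]); y=np.array([np.sin(a),-np.cos(a),0])
        v=rem/(k-i); r=np.round([v@x,v@y,-v[2]],1 if k>1 else 2); 
        rem=rem-(r[0]*x+r[1]*y-np.array([0,0,r[2]])); print('{"dp":%s,"turn":%s},'%(r.tolist(),tl),end=''); h-=tl
    print('\nrem',np.round(rem,2))
E
python3 - <<'E'
from h import *
print(arm.tcp_to_tips)
plan([.52,.02,.26],20)
plan([.438,-.301,.16],-20,p0=[.52,.02,.26],h0=20)
E
```

```text
0.017
h0 69.3 d [ 29.94 -56.47   1.18] turn 49.3 rows 12
{"dp":[-3.5, 4.0, -0.1],"turn":4.1},{"dp":[-3.2, 4.2, -0.1],"turn":4.1},{"dp":[-2.9, 4.5, -0.1],"turn":4.1},{"dp":[-2.6, 4.7, -0.1],"turn":4.1},{"dp":[-2.3, 4.8, -0.1],"turn":4.1},{"dp":[-1.9, 5.0, -0.1],"turn":4.1},{"dp":[-1.5, 5.1, -0.1],"turn":4.1},{"dp":[-1.2, 5.2, -0.1],"turn":4.1},{"dp":[-0.8, 5.3, -0.1],"turn":4.1},{"dp":[-0.4, 5.3, -0.1],"turn":4.1},{"dp":[-0.1, 5.3, -0.1],"turn":4.1},{"dp":[0.4, 5.3, -0.1],"turn":4.1},
rem [-0.05 -0.01 -0.02]
h0 20 d [ -8.2 -32.1 -10. ] turn 40 rows 7
{"dp":[-2.7, 3.9, 1.4],"turn":5.7},{"dp":[-2.3, 4.2, 1.4],"turn":5.7},{"dp":[-1.8, 4.3, 1.4],"turn":5.7},{"dp":[-1.4, 4.5, 1.4],"turn":5.7},{"dp":[-0.9, 4.6, 1.5],"turn":5.7},{"dp":[-0.5, 4.7, 1.4],"turn":5.7},{"dp":[-0.0, 4.8, 1.5],"turn":5.7},
rem [-0.01 -0.01  0.  ]
```

Request:
{"name": "move_arm", "arguments": {"deltas": [{"dp": [-3.5,4.0,-0.1],"turn": 4.1},{"dp": [-3.2,4.2,-0.1],"turn": 4.1},{"dp": [-2.9,4.5,-0.1],"turn": 4.1},{"dp": [-2.6,4.7,-0.1],"turn": 4.1},{"dp": [-2.3,4.8,-0.1],"turn": 4.1},{"dp": [-1.9,5.0,-0.1],"turn": 4.1}]}}

```text
time_s: 1.15
position: [0.3712, 0.3007, 0.2546]
tool_rot: [-2.906, -1.192, -0.001]
force: [0.5, -1.0, -0.8]
width: 1.001
```

Request:
{"name": "move_arm", "arguments": {"deltas": [{"dp": [-1.5,5.1,-0.1],"turn": 4.1},{"dp": [-1.2,5.2,-0.1],"turn": 4.1},{"dp": [-0.8,5.3,-0.1],"turn": 4.1},{"dp": [-0.4,5.3,-0.1],"turn": 4.1},{"dp": [-0.1,5.3,-0.1],"turn": 4.1},{"dp": [0.4,5.3,-0.1],"turn": 4.1},{"dp": [0,0,0],"turn": 0}]}}

```text
time_s: 2.02
position: [0.5217, 0.0174, 0.2601]
tool_rot: [3.094, 0.542, 0.001]
force: [-0.8, 0.0, -0.3]
width: 0.998
```

```bash
cat >> h.py <<'E'
def shot(fn,crop=None,f=1.5):
    P=arm.camera_params('wrist'); im=arm.read_camera('wrist'); cv2.imwrite('pics/raw_'+fn,im[:,:,::-1]); import json; json.dump({k:np.array(v).tolist() for k,v in P.items()},open('pics/'+fn+'.json','w'))
    b=im[:,:,::-1]
    if crop: b=b[crop[1]:crop[3],crop[0]:crop[2]]
    cv2.imwrite('pics/'+fn,cv2.resize(b,None,fx=f,fy=f,interpolation=cv2.INTER_CUBIC)); return im,P
E
python3 - <<'E'
from h import *
st()
shot('w1.png')
for d in arm.look_for('wrist','spindle_tip')[:2]: print(d, at_z('wrist',d['xy'],.13))
E
```

```text
2.025 pos [0.5217 0.0174 0.2601] x [0.94 0.34 0.  ] z [ 0. -0. -1.] F [-0.8  0.  -0.3] M [-0.04 -0.01 -0.02] w 0.9983026632624892 q6 [-0.093  0.332  1.794 -0.     1.015 -0.44 ]
{'xy': [243.7, 170.6], 'p': 0.77} [0.50714814 0.03356872 0.13      ]
```

View pics/w1.png

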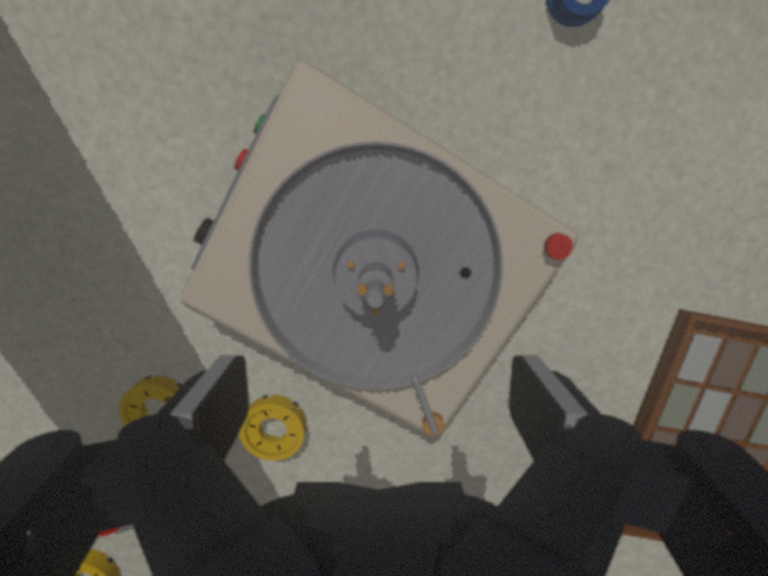

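```bash
python3 - <<'E'
from h import *
im=cv2.imread('pics/raw_w1.png'); cv2.imwrite('pics/w1c.png',cv2.resize(im[135:235,190:310],None,fx=6,fy=6,interpolation=cv2.INTER_CUBIC))
cv2.imwrite('pics/w1c.png',cv2.resize(im[135:235,190:310],None,fx=6,fy=6,interpolation=cv2.INTER_CUBIC))
P=arm.camera_params('wrist')
for n,uv,z in [('pin1',(350,265),.079),('pin2',(402,265),.079),('lug1',(362,289),.122),('lug2',(388,289),.122),('lug3',(376,312),.122),('tip',(376,296),.13),('flange',(376,274),.075),('pan',(376,267),.064)]:
    print(n,np.round(at_z('wrist',np.array(uv)/1.5,z,P),4))
E
```

```text
pin1 [0.501  0.0135 0.079 ]
pin2 [0.536  0.0263 0.079 ]
lug1 [0.5125 0.0115 0.122 ]
lug2 [0.5277 0.017  0.122 ]
lug3 [5.259e-01 3.000e-04 1.220e-01]
tip [0.5215 0.0124 0.13  ]
flange [0.5211 0.0127 0.075 ]
pan [0.5201 0.0153 0.064 ]
```

View pics/w1c.png

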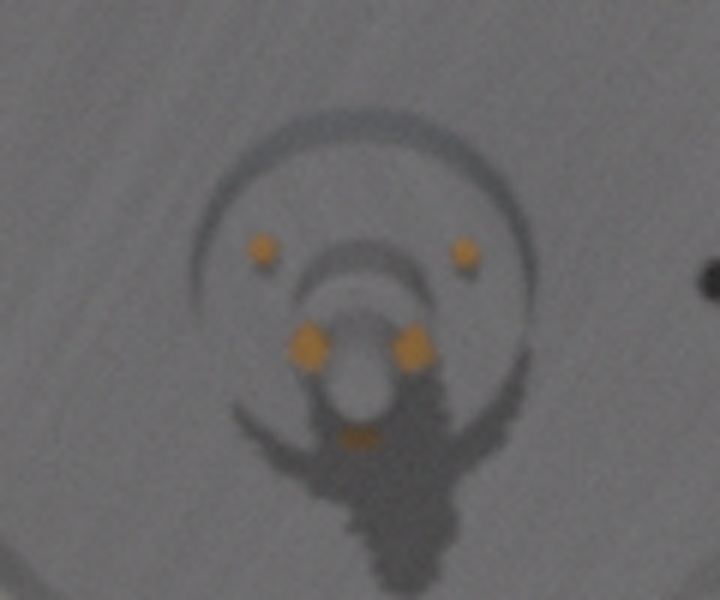

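```bash
cat > fit.py <<'E'
from h import *
from scipy.optimize import least_squares
def fit(P,pins,lugs,x0):
    # pins: list of (k,uv)
    def f(v):
        o=[]
        for L,r,z in((pins,.021,.079),(lugs,.0098,.1225)):
            for k,uv in L:
                a=v[2]+k*2*np.pi/3; o+=list(proj(None,[v[0]+r*np.cos(a),v[1]+r*np.sin(a),z],P)-uv)
        return o
    s=least_squares(f,x0); print(np.round(s.x[:2],4),'ang',round(np.degrees(s.x[2]),2),'res',np.round(s.fun,2)); return s.x
E
python3 - <<'E'
from fit import *
P=arm.camera_params('wrist')
pins=[(0,(267.5,177.3)),(1,(233.8,176.5))]; lugs=[(0,(258.8,193.2)),(1,(241.5,193.2)),(2,(250,208))]
x0=[.52,.012,np.radians(50)]
fit(P,pins,[],x0);fit(P,[],lugs,x0);fit(P,pins,lugs,x0)
plan([.438,-.301,.16],-20)
E
```

```text
[0.522  0.0097] ang 48.72 res [ 0.1  0.  -0.1 -0. ]
[0.522  0.0094] ang 49.77 res [ 0.4   0.01 -0.46 -0.09  0.06  0.09]
[0.522  0.0095] ang 48.99 res [ 0.01  0.12 -0.18  0.27  0.52  0.02 -0.34 -0.32 -0.03 -0.02]
h0 20.1 d [ -8.23 -32.09 -10.01] turn 40.1 rows 7
{"dp":[-2.7, 3.9, 1.4],"turn":5.7},{"dp":[-2.3, 4.1, 1.4],"turn":5.7},{"dp":[-1.8, 4.4, 1.4],"turn":5.7},{"dp":[-1.4, 4.5, 1.5],"turn":5.7},{"dp":[-1.0, 4.6, 1.4],"turn":5.7},{"dp":[-0.5, 4.7, 1.5],"turn":5.7},{"dp":[0.0, 4.8, 1.4],"turn":5.7},
rem [ 0.03  0.01 -0.01]
```

The wrist picture shows the spindle tip at about (250,196) and the pins at (267,177) and (234,177). Both fits put the seat at (0.522, 0.0095), with the pins at 49° mod 120. Next I go to the wheel.

Request:
{"name": "move_arm", "arguments": {"deltas": [{"dp": [-2.7,3.9,1.4],"turn": 5.7},{"dp": [-2.3,4.1,1.4],"turn": 5.7},{"dp": [-1.8,4.4,1.4],"turn": 5.7},{"dp": [-1.4,4.5,1.5],"turn": 5.7},{"dp": [-1.0,4.6,1.4],"turn": 5.7},{"dp": [-0.5,4.7,1.5],"turn": 5.7},{"dp": [0,4.8,1.4],"turn": 5.7},{"dp": [0,0,0],"turn": 0}]}}

```text
time_s: 3.12
position: [0.4376, -0.3019, 0.1594]
tool_rot: [-3.094, 0.543, 0.002]
force: [-0.2, -0.7, 0.1]
width: 0.997
```

```bash
python3 - <<'E'
from h import *
st()
shot('w2.png')
for d in arm.look_for('wrist','wheel')[:4]: print(d, at_z('wrist',d['xy'],.015))
E
```

```text
3.125 pos [ 0.4376 -0.3019  0.1594] x [ 0.94  -0.341 -0.001] z [-0.001  0.001 -1.   ] F [-0.2 -0.7  0.1] M [-0.03 -0.03  0.03] w 0.9970130790575543 q6 [-0.728  0.474  1.883  0.     0.786 -0.381]
{'xy': [184.2, 232.3], 'p': 0.93} [ 0.35726394 -0.32259096  0.015     ]
{'xy': [216.5, 308.1], 'p': 0.84} [ 0.35532315 -0.41545563  0.015     ]
{'xy': [137.5, 105.3], 'p': 0.64} [ 0.36614902 -0.19659645  0.015     ]
{'xy': [252.3, 24.7], 'p': 0.63} [ 0.48379135 -0.17044065  0.015     ]
```

View pics/w2.png

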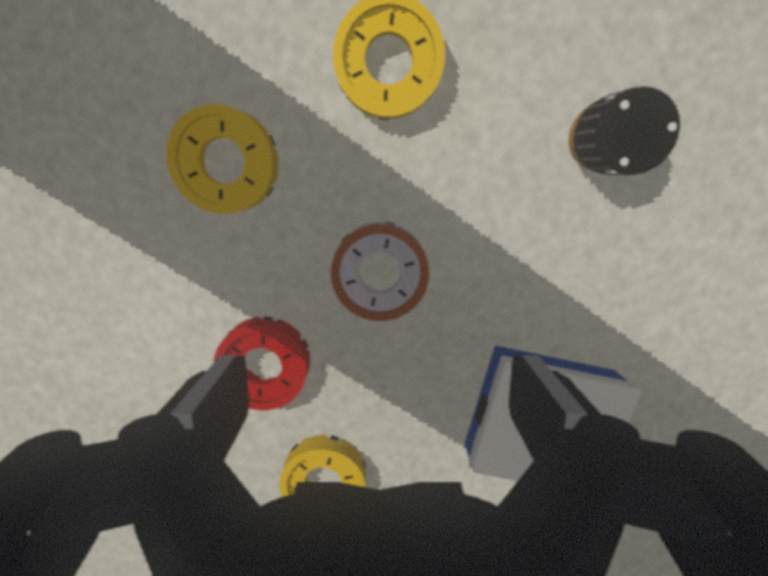

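```bash
cat >> fit.py <<'E'
def pts_to(P,pts,z): return np.array([at_z(None,u,z,P)[:2] for u in pts])
def circ(xy,r=None):
    f=lambda v: np.hypot(xy[:,0]-v[0],xy[:,1]-v[1])-(v[2] if r is None else r)
    s=least_squares(f,[*xy.mean(0),.03],loss='soft_l1',f_scale=.0007); return s.x, np.sqrt(np.mean(s.fun**2))
E
python3 - <<'E'
from fit import *
import json
im=cv2.imread('pics/raw_w2.png').astype(int); P=json.load(open('pics/w2.png.json'))
m=((im[:,:,2]-im[:,:,0])>18).astype(np.uint8); w=np.zeros_like(m); w[140:222,212:295]=1; m*=w
c,_=cv2.findContours(m,cv2.RETR_CCOMP,cv2.CHAIN_APPROX_NONE)
c=sorted(c,key=len)[-2:]
for k in c:
    xy=pts_to(P,k[:,0,:].astype(float),.018); print(len(k),circ(xy))
b=cv2.imread('pics/raw_w2.png')[140:222,212:295]; cv2.imwrite('pics/w2c.png',cv2.resize(b,None,fx=7,fy=7,interpolation=cv2.INTER_CUBIC))
# cap top too
E
```

```text
152 (array([ 0.43866235, -0.29814465,  0.02542096]), np.float64(0.00031144754909526753))
187 (array([ 0.43852639, -0.29856579,  0.03085426]), np.float64(0.00029371881306150066))
```

View pics/w2c.png

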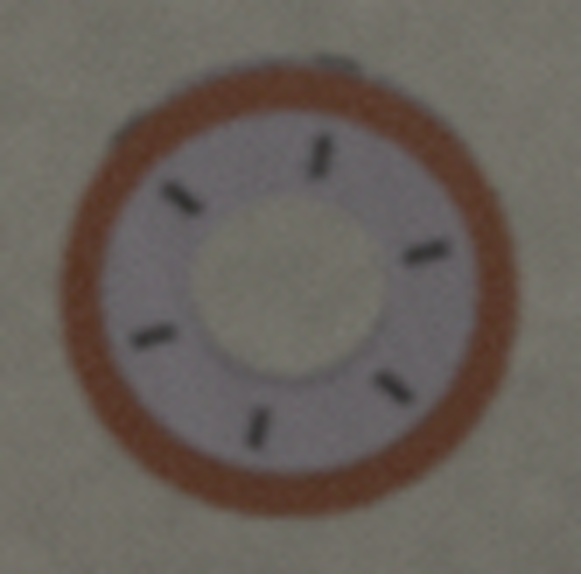

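```bash
python3 - <<'E'
from fit import *
import json
P=json.load(open('pics/w2.png.json'))
u=np.array([(427,251),(394,388),(257,428),(153,336),(181,197),(320,157)])/7+[212,140]
xy=pts_to(P,u-.4,.014)-[.4386,-.2984]
a=np.degrees(np.arctan2(xy[:,1],xy[:,0])); print(a%60,np.hypot(*xy.T))
# cap in this view
for z,uv in((.041,(625,104)),(.041,(672,126)),(.041,(625,161))): print(at_z(None,np.array(uv)/1.5,z,P))
plan([.4386,-.2984,.024],-20,vmax=4)
E
```

```text
[56.97514579 56.94381803 57.37684382 58.64515221 58.06864697 57.44050601] [0.01952733 0.01988846 0.01986348 0.01957544 0.0194988  0.01894439]
[ 0.59052133 -0.2516681   0.041     ]
[ 0.61152105 -0.2706562   0.041     ]
[ 0.58485466 -0.2797465   0.041     ]
h0 -19.7 d [  0.04   0.15 -13.63] turn 0.3 rows 4
{"dp":[-0.0, -0.0, 3.4],"turn":0.1},{"dp":[-0.0, -0.1, 3.4],"turn":0.1},{"dp":[-0.0, -0.0, 3.4],"turn":0.1},{"dp":[-0.0, -0.1, 3.4],"turn":0.1},
rem [-0.03 -0.04 -0.03]
```

Wheel centre is (0.4386, -0.2984), with slots at 57.6° mod 60. The finger tips in the picture agree with "13 mm farther back when open", so I take a TCP height of about 14 mm for the wheel.

Request:
{"name": "move_arm", "arguments": {"deltas": [{"dp": [0,-0.1,4.0]},{"dp": [0,-0.1,4.0]},{"dp": [0,-0.1,4.0]},{"dp": [0,0,2.5]},{"dp": [0,0,0]}]}}

```text
schema error: expected keys dp, turn
```

```bash
python3 - <<'E'
from h import *
st()
shot('w3.png')
E
```

```text
3.225 pos [ 0.4382 -0.2999  0.1603] x [ 0.942 -0.337 -0.001] z [-0.     0.001 -1.   ] F [ 0.4 -0.2  0. ] M [ 0.01  0.02 -0.02] w 0.9987316377758793 q6 [-0.725  0.472  1.884  0.     0.787 -0.381]
```

View pics/w3.png

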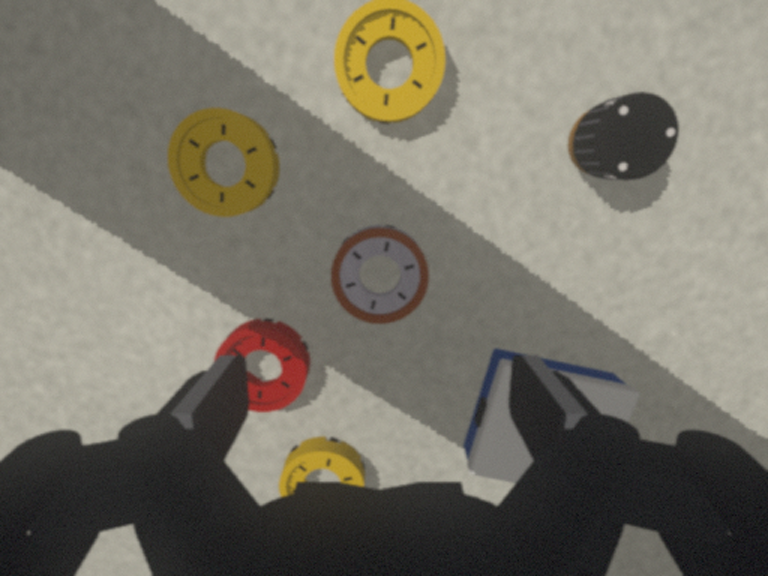

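```bash
cat >> fit.py <<'E'
def wheel(fn,win):
    import json
    im=cv2.imread('pics/raw_'+fn).astype(int); P=json.load(open('pics/'+fn+'.json'))
    m=((im[:,:,2]-im[:,:,0])>18).astype(np.uint8); w=np.zeros_like(m); w[win[1]:win[3],win[0]:win[2]]=1; m*=w
    c,_=cv2.findContours(m,cv2.RETR_CCOMP,cv2.CHAIN_APPROX_NONE)
    for k in sorted(c,key=len)[-2:]: print(circ(pts_to(P,k[:,0,:].astype(float),.018)))
E
python3 - <<'E'
from fit import *
wheel('w3.png',(212,143,295,222)); s,m=st()
e=np.array([.4386,-.2984,0])-s['position']; print(m.T@e*100)
E
```

```text
(array([ 0.43867212, -0.2981161 ,  0.02543253]), np.float64(0.0003247711560576379))
(array([ 0.43841244, -0.29860075,  0.0308649 ]), np.float64(0.0002813604460246942))
3.275 pos [ 0.4385 -0.2996  0.1606] x [ 0.942 -0.336 -0.   ] z [ 0.  0. -1.] F [ 0.4 -0.5  0.2] M [ 0.05 -0.    0.05] w 0.99546161968191 q6 [-0.724  0.471  1.884  0.     0.787 -0.381]
[-0.02884511 -0.10870186 16.05562906]
```

Request:
{"name": "move_arm", "arguments": {"deltas": [{"dp": [0,-0.1,4.0],"turn": 0},{"dp": [0,0,4.0],"turn": 0},{"dp": [0,0,4.0],"turn": 0},{"dp": [0,0,2.6],"turn": 0},{"dp": [0,0,0],"turn": 0},{"dp": [0,0,0],"turn": 0}]}}

```text
time_s: 4.03
position: [0.4393, -0.2995, 0.0155]
tool_rot: [3.095, -0.537, 0.002]
force: [-0.5, -0.3, 0.4]
width: 0.998
```

Request:
{"name": "move_arm", "arguments": {"deltas": [{"dp": [0,0,0],"turn": 0},{"dp": [0,0,0],"turn": 0},{"dp": [0,0,0],"turn": 0},{"dp": [0,0,0],"turn": 0},{"dp": [0,0,0],"turn": 0}], "gripper": 5.0, "newtons": 40}}

```text
time_s: 4.65
position: [0.439, -0.3001, 0.0158]
tool_rot: [3.094, -0.539, 0.003]
force: [-0.4, 3.2, 10.5]
width: 0.704
```

```bash
python3 - <<'E'
from h import *
st()
shot('w4.png')
E
```

```text
4.65 pos [ 0.439  -0.3001  0.0158] x [ 0.941 -0.338  0.002] z [ 0.002 -0.001 -1.   ] F [-0.4  3.2 10.5] M [0.55 0.01 0.  ] w 0.7036165395282041 q6 [-7.24e-01  7.11e-01  1.97e+00  1.00e-03  4.59e-01 -3.79e-01]
```

View pics/w4.png

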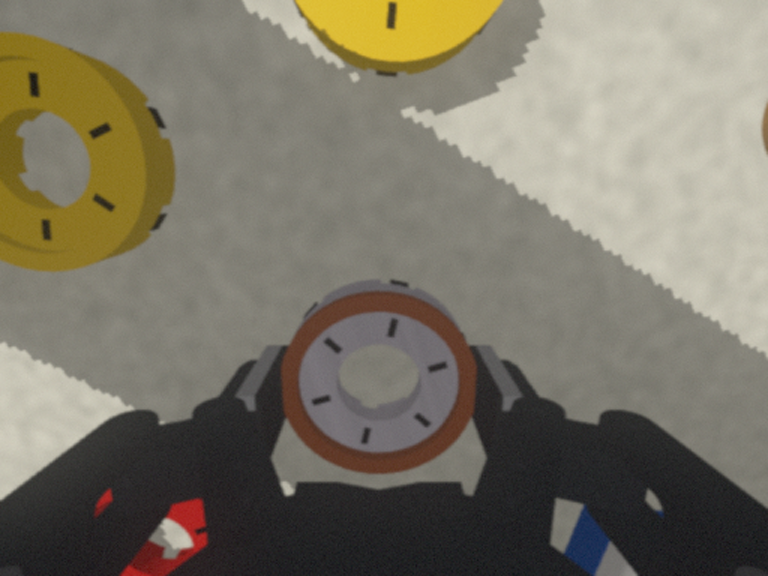

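```bash
python3 - <<'E'
from fit import *
wheel('w4.png',(180,185,325,322))
import json
P=json.load(open('pics/w4.png.json'))
u=np.array([(438,367),(422,420),(366,436),(321,400),(333,345),(392,328)])/1.5
xy=pts_to(P,u,.014); c=xy.mean(0); xy=xy-c; a=np.degrees(np.arctan2(xy[:,1],xy[:,0])); print(c,a%60)
im=cv2.imread('pics/raw_w4.png').astype(int)
E
```

```text
(array([ 0.43900122, -0.29735058,  0.02448804]), np.float64(0.00033051659779946964))
(array([ 0.4386493 , -0.29835399,  0.03101681]), np.float64(0.00037132004199415063))
[ 0.43859584 -0.29903724] [57.44843253 57.45688617 57.89561091 57.53305371 57.15983586 58.05292155]
```

The wheel is held 1.5 mm toward tool -y. I lift it and stop short of the spindle at the final heading of -28.3°, then look again.

```bash
python3 - <<'E'
from h import *
plan([.503,-.026,.235],-28.3,vmax=5.0,p0=[.439,-.300,.135])
E
```

```text
h0 -19.8 d [ 6.4 27.4 10. ] turn 8.5 rows 6
{"dp":[-0.5, -4.7, -1.7],"turn":1.4},{"dp":[-0.7, -4.6, -1.7],"turn":1.4},{"dp":[-0.8, -4.6, -1.6],"turn":1.4},{"dp":[-0.9, -4.6, -1.7],"turn":1.4},{"dp":[-1.0, -4.6, -1.6],"turn":1.4},{"dp":[-1.0, -4.6, -1.7],"turn":1.4},
rem [-0.05 -0.   -0.  ]
```

Request:
{"name": "move_arm", "arguments": {"deltas": [{"dp": [0,0,-1.0],"turn": 0},{"dp": [0,0,-4.0],"turn": 0},{"dp": [0,0,-4.0],"turn": 0},{"dp": [0,0,-3.0],"turn": 0}]}}

```text
time_s: 5.2
position: [0.4385, -0.3, 0.1366]
tool_rot: [3.094, -0.539, 0.002]
force: [0.7, 0.3, -2.9]
width: 0.698
```

Request:
{"name": "move_arm", "arguments": {"deltas": [{"dp": [-0.5,-4.7,-1.7],"turn": 1.4},{"dp": [-0.7,-4.6,-1.7],"turn": 1.4},{"dp": [-0.8,-4.6,-1.6],"turn": 1.4},{"dp": [-0.9,-4.6,-1.7],"turn": 1.4},{"dp": [-1.0,-4.6,-1.6],"turn": 1.4},{"dp": [-1.0,-4.6,-1.7],"turn": 1.4},{"dp": [0,0,0],"turn": 0},{"dp": [0,0,0],"turn": 0}]}}

```text
time_s: 6.2
position: [0.5025, -0.0262, 0.2344]
tool_rot: [3.047, -0.763, -0.0]
force: [0.5, -0.3, -2.3]
width: 0.704
```

```bash
python3 - <<'E'
from h import *
s,m=st()
im,P=shot('w5.png')
u=proj(None,[.522,.0095,.1],P); print(u)
x,y=int(u[0]-60),max(0,int(u[1]-50)); print(x,y)
cv2.imwrite('pics/w5c.png',cv2.resize(im[y:y+100,x:x+120,::-1],None,fx=6,fy=6,interpolation=cv2.INTER_CUBIC))
E
```

```text
6.2 pos [ 0.5025 -0.0262  0.2344] x [ 0.882 -0.471 -0.   ] z [-0. -0. -1.] F [ 0.5 -0.3 -2.3] M [-0.01  0.03  0.  ] w 0.7044286004645834 q6 [-0.183  0.336  1.869 -0.     0.937  0.308]
[253.51600982 143.12197571]
193 93
```

View pics/w5.png

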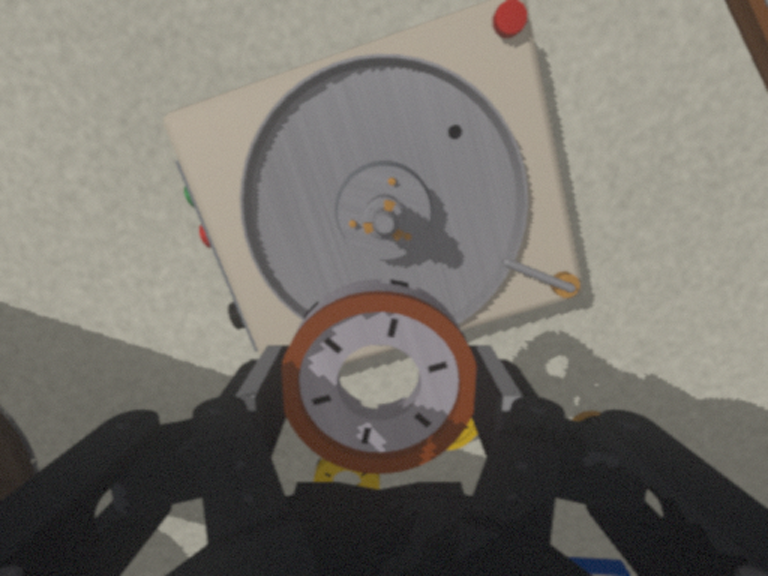

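View pics/w5c.png

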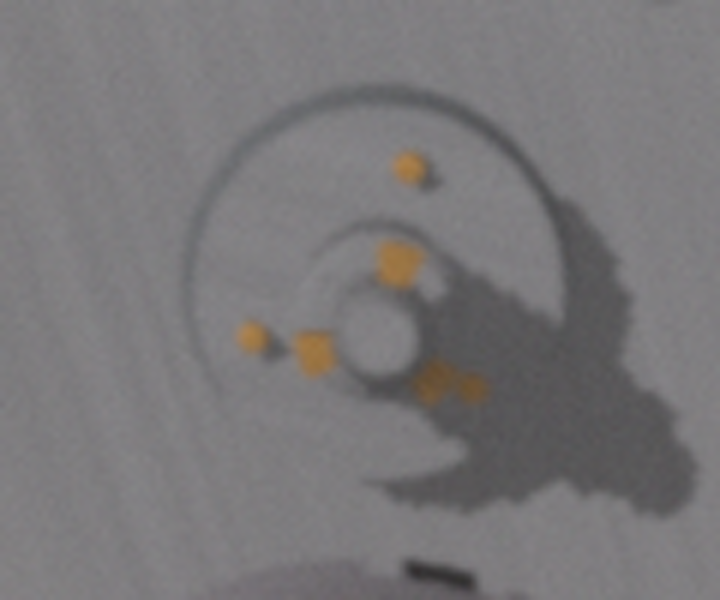

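```bash
python3 - <<'E'
from fit import *
import json
P=json.load(open('pics/w5.png.json'))
g=lambda u:(u[0]/6+193-.4,u[1]/6+93-.4)
pins=[(0,g((408,166))),(1,g((252,338))),(2,g((472,387)))]; lugs=[(0,g((399,264))),(1,g((314,353))),(2,g((434,382)))]
x0=[.52,.012,np.radians(50)]
fit(P,pins,[],x0);fit(P,[],lugs,x0);v=fit(P,pins,lugs,x0)
# wheel in hand
s,m=st(); o=np.array(s['position'])
im=cv2.imread('pics/raw_w5.png').astype(int)
mk=((im[:,:,2]-im[:,:,0])>18).astype(np.uint8); w=np.zeros_like(mk); w[190:320,184:322]=1; mk*=w
c,_=cv2.findContours(mk,cv2.RETR_CCOMP,cv2.CHAIN_APPROX_NONE)
for k in sorted(c,key=len)[-2:]:
    q=circ(pts_to(P,k[:,0,:].astype(float),o[2]+.0022)); print(q, m.T@(np.array([q[0][0],q[0][1],o[2]])-o)*1000)
u=np.array([(438,367),(422,420),(366,436),(321,400),(333,345),(392,328)])/1.5
xy=pts_to(P,u,o[2]-.0018); cc=xy.mean(0); xy=xy-cc; print(cc,np.degrees(np.arctan2(xy[:,1],xy[:,0]))%60)
E
```

```text
[0.5231 0.0073] ang 49.12 res [-0.07 -0.07 -0.07 -0.06  0.14  0.14]
[0.5231 0.007 ] ang 48.43 res [ 0.12 -0.38 -0.2   0.19  0.08  0.21]
[0.5231 0.0071] ang 48.96 res [ 0.09  0.13  0.01  0.06  0.2   0.35 -0.08 -0.56 -0.26  0.15  0.08 -0.02]
6.25 pos [ 0.5025 -0.0266  0.2342] x [ 0.881 -0.472 -0.   ] z [-0.001  0.    -1.   ] F [ 0.7 -0.3 -2. ] M [-0.02  0.01  0.07] w 0.7013851030603665 q6 [-0.184  0.336  1.869 -0.     0.937  0.308]
(array([ 0.50275627, -0.02374454,  0.02450412]), np.float64(0.00030496670782364496)) [-1.12546106e+00 -2.62401344e+00 -1.30290023e-04]
(array([ 0.5017814 , -0.0246621 ,  0.03165702]), np.float64(0.0027043578864784134)) [-1.55136479e+00 -1.35480286e+00  3.90233052e-04]
[ 0.50214659 -0.02524206] [49.13634302 49.14215393 49.54577527 49.23007315 48.83586325 49.68497775]
```

The three-pin fit gives the seat at (0.5231, 0.0071), about 2.6 mm from the first view, so there is some camera error. To cancel it I go closer at the same heading, with the wheel just above tip height and beside the spindle.

Request:
{"name": "move_arm", "arguments": {"deltas": [{"dp": [0,1.4,2.5],"turn": 0},{"dp": [0,0,4.0],"turn": 0},{"dp": [0,0,1.0],"turn": 0},{"dp": [0,0,0],"turn": 0},{"dp": [0,0,0],"turn": 0}]}}

```text
time_s: 6.88
position: [0.4969, -0.0386, 0.1604]
tool_rot: [-3.047, 0.765, -0.003]
force: [0.2, 0.2, -2.2]
width: 0.704
```

```bash
python3 - <<'E'
from h import *
s,m=st()
im,P=shot('w6.png')
u=proj(None,[.522,.0075,.1],P); print(u)
x,y=int(u[0]-80),max(0,int(u[1]-65)); print(x,y)
cv2.imwrite('pics/w6c.png',cv2.resize(im[y:y+130,x:x+160,::-1],None,fx=5,fy=5,interpolation=cv2.INTER_CUBIC)[:600,:800])
E
```

```text
6.875 pos [ 0.4969 -0.0386  0.1604] x [ 0.881 -0.472  0.002] z [ 0.002 -0.    -1.   ] F [ 0.2  0.2 -2.2] M [0.03 0.01 0.05] w 0.7041891145279779 q6 [-0.21   0.433  1.962  0.     0.745  0.282]
[254.01442472 136.41878886]
174 71
```

View pics/w6.png

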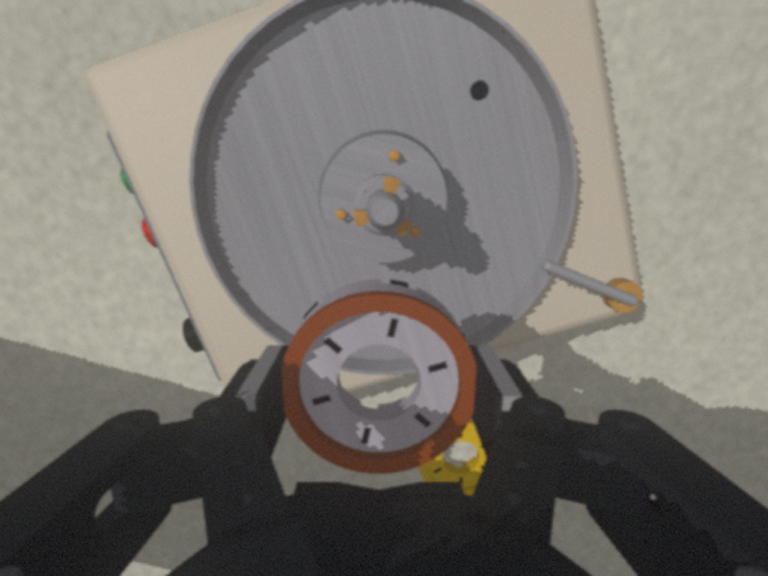

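View pics/w6c.png

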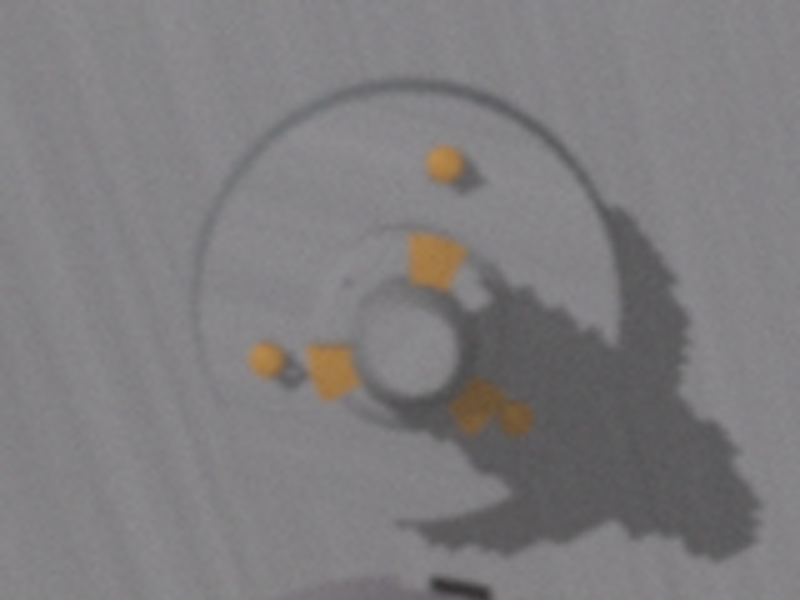

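```bash
python3 - <<'E'
from fit import *
import json
P=json.load(open('pics/w6.png.json'))
g=lambda u:(u[0]/5+174-.4,u[1]/5+71-.4)
pins=[(0,g((444,163))),(1,g((266,360))),(2,g((514,417)))]; lugs=[(0,g((435,261))),(1,g((331,371))),(2,g((478,405)))]
x0=[.52,.012,np.radians(50)]
fit(P,pins,[],x0);fit(P,[],lugs,x0);v=fit(P,pins,lugs,x0)
# with camera tool-frame correction? check joint two-view (w1,w5,w6) solve for seat + camera pose error in camera frame
def load(f): return json.load(open(f'pics/{f}.json'))
g5=lambda u:(u[0]/6+193-.4,u[1]/6+93-.4)
obs=[(load('w5.png'),[(0,g5((408,166))),(1,g5((252,338))),(2,g5((472,387)))],[(0,g5((399,264))),(1,g5((314,353))),(2,g5((434,382)))]),(P,pins,lugs)]
# w1 params: recompute not needed: saved
obs.append((load('w1.png'),[(0,(267.5,177.3)),(1,(233.8,176.5))],[(0,(258.8,193.2)),(1,(241.5,193.2)),(2,(250,208))]))
def f(v):
    o=[]
    for P,pi,lu in obs:
        Q=dict(P); r=R.from_rotvec(P['rvec']); dr=R.from_rotvec(v[3:6]); 
        Q['rvec']=(dr*r).as_rotvec(); Q['tvec']=dr.apply(P['tvec'])+v[6:9]
        for L,rr,z in((pi,.021,.079),(lu,.0098,.1225)):
            for k,uv in L:
                a=v[2]+k*2*np.pi/3; o+=list((proj(None,[v[0]+rr*np.cos(a),v[1]+rr*np.sin(a),z],Q)-uv)/.4)
    return np.r_[o,v[3:6]/.01,v[6:9]/.002]
s=least_squares(f,[.522,.0075,.85]+[0]*6); print(np.round(s.x,5), np.round(s.fun[-6:],2), np.abs(s.fun[:-6]).max())
v=s.x
# wheel in hand using both nominal and corrected
s_,m=st()
for nm in('nom','cor'):
    Q=dict(P)
    if nm=='cor':
        r=R.from_rotvec(P['rvec']); dr=R.from_rotvec(v[3:6]); Q['rvec']=(dr*r).as_rotvec(); Q['tvec']=dr.apply(P['tvec'])+v[6:9]
    im=cv2.imread('pics/raw_w6.png').astype(int)
    mk=((im[:,:,2]-im[:,:,0])>18).astype(np.uint8); w=np.zeros_like(mk); w[190:320,184:322]=1; mk*=w
    c,_=cv2.findContours(mk,cv2.RETR_CCOMP,cv2.CHAIN_APPROX_NONE)
    o=np.array(s_['position'])
    for k in sorted(c,key=len)[-2:]:
        q=circ(pts_to(Q,k[:,0,:].astype(float),o[2]+.0022)); print(nm,q, m.T@(np.array([q[0][0],q[0][1],o[2]])-o)*1000)
E
```

```text
[0.523  0.0072] ang 48.71 res [-0.06 -0.2  -0.29 -0.06  0.36  0.3 ]
[0.523  0.0069] ang 48.69 res [ 0.11 -0.66 -0.19  0.27  0.09  0.43]
[0.523 0.007] ang 48.71 res [ 0.12  0.02 -0.11  0.15  0.53  0.51 -0.04 -0.84 -0.33  0.1  -0.05  0.26]
[ 5.2403e-01  7.2600e-03  8.4739e-01  2.6300e-03 -1.9000e-04 -4.0800e-03
 -5.6000e-04  9.0000e-04  1.9500e-03] [ 0.26 -0.02 -0.41 -0.28  0.45  0.97] 1.357936029276594
6.925 pos [ 0.4969 -0.0385  0.1604] x [ 0.881 -0.472  0.002] z [ 0.002 -0.    -1.   ] F [ 0.2  0.1 -2.2] M [ 0.05  0.04 -0.03] w 0.701709330737677 q6 [-0.21   0.433  1.962  0.     0.745  0.282]
nom (array([ 0.49719179, -0.03606048,  0.02440368]), np.float64(0.0003166092710001657)) [-8.74425591e-01 -2.30697499e+00 -1.22626927e-04]
nom (array([ 0.49714336, -0.03757591,  0.0313892 ]), np.float64(0.004087646230450142)) [-2.01556020e-01 -9.48252525e-01  2.13539294e-04]
cor (array([ 0.49764904, -0.036208  ,  0.02478099]), np.float64(0.0003110227958715211)) [-4.01709625e-01 -2.39284491e+00  7.17585730e-04]
cor (array([ 0.49759934, -0.03774783,  0.03187334]), np.float64(0.004167793310230839)) [ 0.28157095 -1.01201162  0.00105832]
```

The pin and lug fits in the two close views agree to 0.1 mm, at (0.523, 0.007). I now centre over the spindle.

Request:
{"name": "move_arm", "arguments": {"deltas": [{"dp": [0.1,-2.6,0],"turn": 0},{"dp": [0.15,-2.5,0],"turn": 0},{"dp": [0,0,0],"turn": 0},{"dp": [0,0,0],"turn": 0}]}}

```text
time_s: 7.42
position: [0.5225, 0.0053, 0.1597]
tool_rot: [-3.047, 0.764, -0.001]
force: [-1.2, -0.8, -1.3]
width: 0.7
```

```bash
python3 - <<'E'
from h import *
s,m=st(); print(m.T@(np.array([.5232,.0055,.16])-s['position'])*1000)
shot('w7.png',(170,180,340,330),4.5)
E
```

```text
7.425 pos [0.5225 0.0053 0.1597] x [ 0.882 -0.472  0.   ] z [ 0. -0. -1.] F [-1.2 -0.8 -1.3] M [ 0.03  0.04 -0.05] w 0.6998160992592398 q6 [-0.116  0.462  1.905 -0.     0.774  0.375]
[ 0.52178313 -0.5229986  -0.25263499]
```

View pics/w7.png

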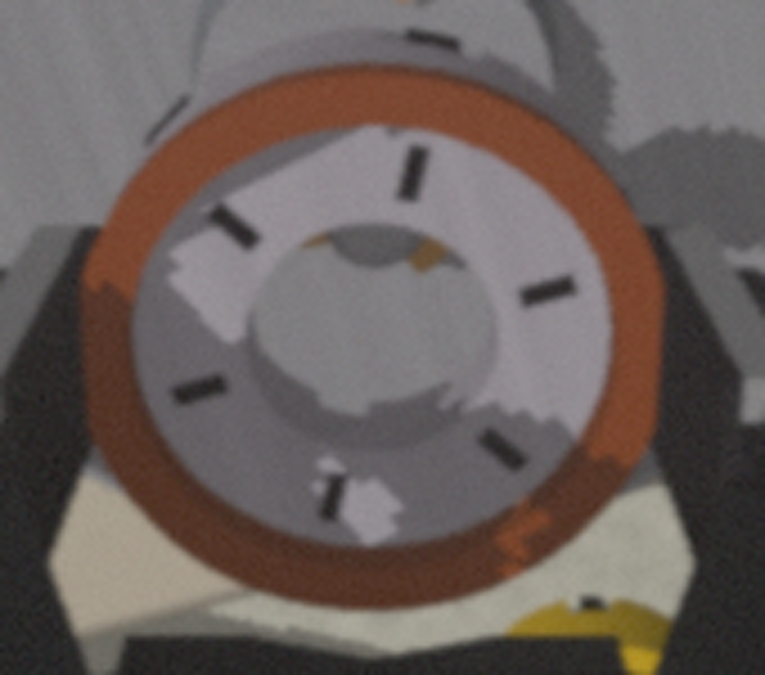

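Request:
{"name": "move_arm", "arguments": {"deltas": [{"dp": [0.05,-0.05,1.0],"turn": 0},{"dp": [0,0,1.0],"turn": 0},{"dp": [0,0,0.5],"turn": 0},{"dp": [0,0,0],"turn": 0}]}}

```text
time_s: 7.98
position: [0.5232, 0.0056, 0.1337]
tool_rot: [3.047, -0.765, -0.002]
force: [-0.8, 0.5, -2.4]
width: 0.703
```

```bash
python3 - <<'E'
from h import *
s,m=st(); print(m.T@(np.array([.5232,.0055,.16])-s['position'])*1000)
shot('w8.png',(170,180,340,330),4.5)
E
```

```text
7.975 pos [0.5232 0.0056 0.1337] x [ 0.881 -0.472 -0.001] z [-0.001  0.    -1.   ] F [-0.8  0.5 -2.4] M [0.   0.01 0.03] w 0.7031454463996099 q6 [-0.116  0.503  1.925  0.     0.715  0.376]
[  0.04470783   0.06612209 -26.30385062]
```

View pics/w8.png

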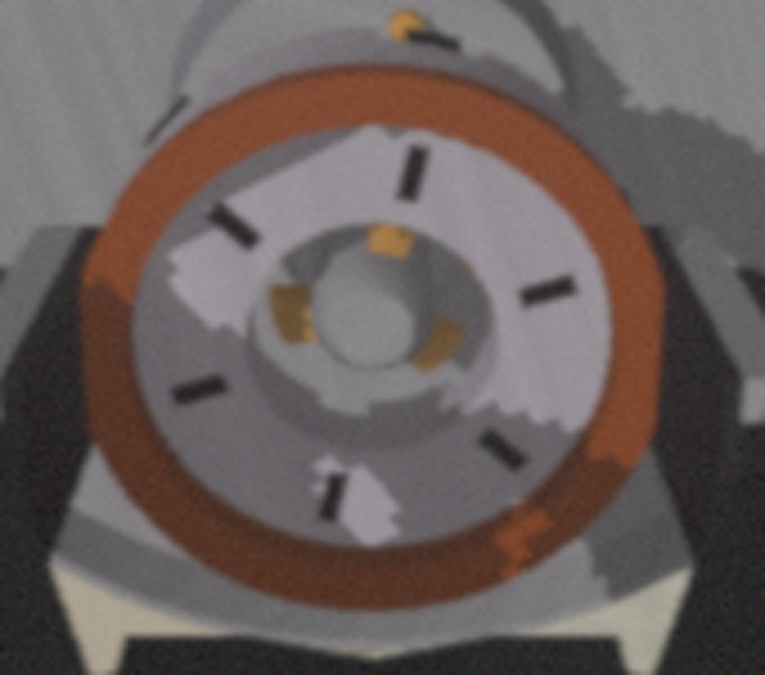

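```bash
cat >> fit.py <<'E'
def overlay(fn,out,S,W,ztcp,hook=None,ang=48.8,crop=(170,180,340,330),f=4.5,extra=[]):
    """S seat xy est, W wheel xy est: draw lug/tip/pins for S (green) bore for W (red)"""
    import json
    im=cv2.imread('pics/raw_'+fn); P=json.load(open('pics/'+fn+'.json'))
    b=cv2.resize(im[crop[1]:crop[3],crop[0]:crop[2]],None,fx=f,fy=f,interpolation=cv2.INTER_CUBIC)
    def poly(pts,col):
        q=np.array([(proj(None,p,P)+.5-np.array(crop[:2]))*f for p in pts]); cv2.polylines(b,[np.round(q).astype(int)],True,col,1)
    t=np.linspace(0,2*np.pi,60)
    C=lambda c,r,z:[(c[0]+r*np.cos(a),c[1]+r*np.sin(a),z) for a in t]
    if S is not None:
        poly(C(S,.0125,.105),(0,255,0)); poly(C(S,.007,.125),(0,255,0))
        for k in range(3):
            a0=np.radians(ang+120*k); 
            aa=np.linspace(a0-np.radians(16),a0+np.radians(16),7)
            poly([(S[0]+.012*np.cos(a),S[1]+.012*np.sin(a),.121) for a in aa]+[(S[0]+.007*np.cos(a),S[1]+.007*np.sin(a),.125) for a in aa[::-1]],(0,255,0))
            poly(C((S[0]+.021*np.cos(a0),S[1]+.021*np.sin(a0)),.0025,.079),(0,255,0))
    if W is not None:
        for r,z in((.0135,ztcp-.0018),(.0255,ztcp+.0022),(.031,ztcp+.0022)): poly(C(W,r,z),(0,0,255))
    for c,r,z in extra: poly(C(c,r,z),(255,0,255))
    cv2.imwrite('pics/'+out,b)
E
python3 - <<'E'
from fit import *
s=arm.sense();p=s['position']
overlay('w8.png','w8o.png',(.523,.0071),(p[0]-.0002,p[1]+.0016),p[2])
E
```

```text
(no output)
```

View pics/w8o.png

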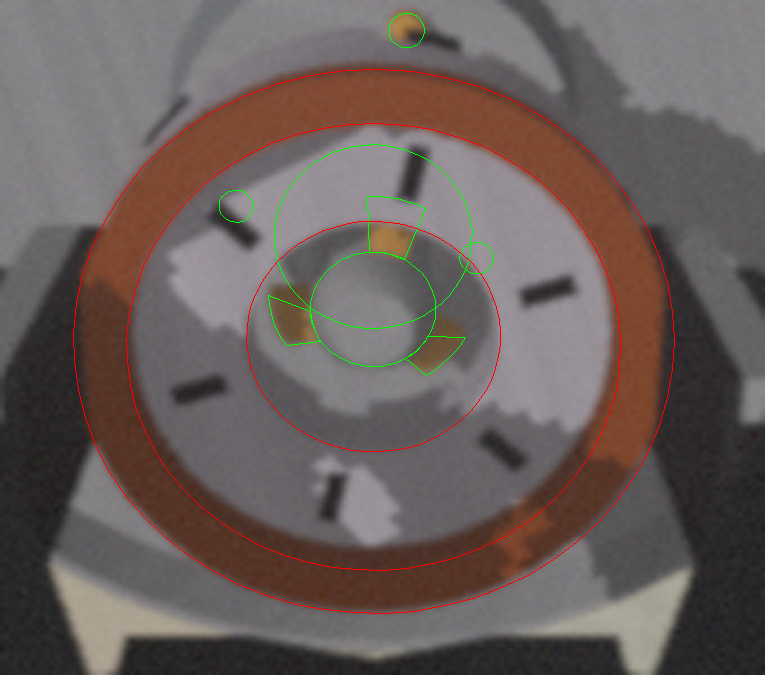

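Projected model (green for the spindle, red for the wheel) lies on the picture to within about 0.6 mm. I shift slightly toward -y and go down.

Request:
{"name": "move_arm", "arguments": {"deltas": [{"dp": [0,-0.06,0.5],"turn": 0},{"dp": [0,0,0.5],"turn": 0},{"dp": [0,0,0.3],"turn": 0},{"dp": [0,0,0.3],"turn": 0},{"dp": [0,0,0.2],"turn": 0}]}}

```text
time_s: 8.65
position: [0.5236, 0.0062, 0.1161]
tool_rot: [-3.047, 0.765, 0.0]
force: [-0.2, -0.1, -1.6]
width: 0.7
```

Request:
{"name": "move_arm", "arguments": {"deltas": [{"dp": [0,0,0.4],"turn": 0},{"dp": [0,0,0.4],"turn": 0},{"dp": [0,0,0.4],"turn": 0},{"dp": [0,0,0.4],"turn": 0},{"dp": [0,0,0.1],"turn": 0}]}}

```text
time_s: 9.28
position: [0.5235, 0.0062, 0.099]
tool_rot: [-3.047, 0.765, 0.001]
force: [0.6, -0.3, -1.9]
width: 0.7
```

Request:
{"name": "move_arm", "arguments": {"deltas": [{"dp": [0,0,0.3],"turn": 0},{"dp": [0,0,0.2],"turn": 0},{"dp": [0,0,0.1],"turn": 0},{"dp": [0,0,0],"turn": 0}]}}

```text
time_s: 9.78
position: [0.5236, 0.0062, 0.0932]
tool_rot: [-3.047, 0.765, 0.0]
force: [-0.2, 0.2, -2.6]
width: 0.7
```

Request:
{"name": "move_arm", "arguments": {"deltas": [{"dp": [0,0,0.1],"turn": 0},{"dp": [0,0,0.1],"turn": 0},{"dp": [0,0,0],"turn": 0}]}}

```text
time_s: 10.15
position: [0.5236, 0.0062, 0.0912]
tool_rot: [-3.047, 0.765, 0.0]
force: [0.3, -0.3, -2.1]
width: 0.703
```

```bash
python3 - <<'E'
from h import *
st()
E
```

```text
10.15 pos [0.5236 0.0062 0.0912] x [ 0.882 -0.472 -0.   ] z [-0.  0. -1.] F [ 0.3 -0.3 -2.1] M [-0.05 -0.02 -0.  ] w 0.7033730537988224 q6 [-0.114  0.572  1.955  0.     0.615  0.377]
```

Request:
{"name": "move_arm", "arguments": {"deltas": [{"dp": [0,0,0.1],"turn": 0},{"dp": [0,0,0],"turn": 0}]}}

```text
time_s: 10.4
position: [0.5237, 0.0062, 0.0909]
tool_rot: [-3.047, 0.765, -0.001]
force: [-3.4, 0.4, 5.5]
width: 0.704
```

Request:
{"name": "move_arm", "arguments": {"deltas": [{"dp": [0,0,0.05],"turn": 0},{"dp": [0,0,0],"turn": 0}]}}

```text
time_s: 10.65
position: [0.5237, 0.0062, 0.0908]
tool_rot: [-3.047, 0.764, -0.001]
force: [-4.5, 0.8, 13.0]
width: 0.704
```

Contact at TCP z = 90.9 mm, where the wheel underside is about 75 mm up, so it is home and not resting on the pins (that would be 4 mm higher). I open and check.

Request:
{"name": "move_arm", "arguments": {"deltas": [{"dp": [0,0,-0.05],"turn": 0},{"dp": [0,0,0],"turn": 0},{"dp": [0,0,0],"turn": 0},{"dp": [0,0,-0.3],"turn": 0}], "gripper": 8.5}}

```text
time_s: 11.15
position: [0.5235, 0.0062, 0.0932]
tool_rot: [-3.047, 0.765, 0.001]
force: [-1.1, 0.1, -0.0]
width: 0.997
```

Request:
{"name": "move_arm", "arguments": {"deltas": [{"dp": [0,0,-3.0],"turn": 0},{"dp": [0,0,-4.0],"turn": 0},{"dp": [0,0,-4.0],"turn": 0},{"dp": [0,2.0,-4.0],"turn": 0},{"dp": [0,2.0,-2.0],"turn": 0},{"dp": [0,0,0],"turn": 0}]}}

```text
time_s: 11.9
position: [0.5048, -0.0298, 0.2647]
tool_rot: [-3.046, 0.767, -0.005]
force: [0.2, -0.2, -0.4]
width: 0.994
```

```bash
python3 - <<'E'
from fit import *
s,m=st(); p=s['position']
shot('w9.png',(130,60,380,240),3.0)
S=(.523,.0069)
overlay('w9.png','w9o.png',S,None,0,crop=(130,60,380,240),f=3.,extra=[(S,.031,.093),(S,.0255,.093),(S,.0135,.089)])
E
```

```text
11.9 pos [ 0.5048 -0.0298  0.2647] x [ 0.881 -0.473  0.003] z [ 0.003 -0.001 -1.   ] F [ 0.2 -0.2 -0.4] M [ 0.02 -0.01  0.05] w 0.9941063701220755 q6 [-0.19   0.302  1.826  0.     1.01   0.303]
```

View pics/w9o.png

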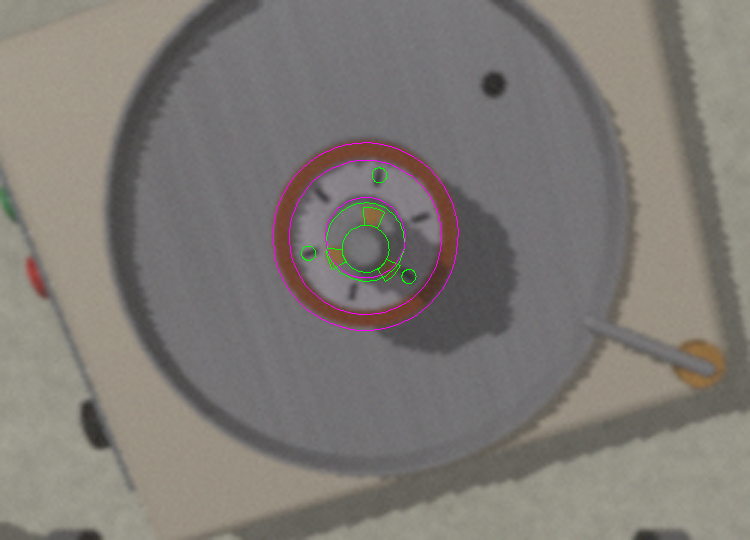

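View pics/w9.png

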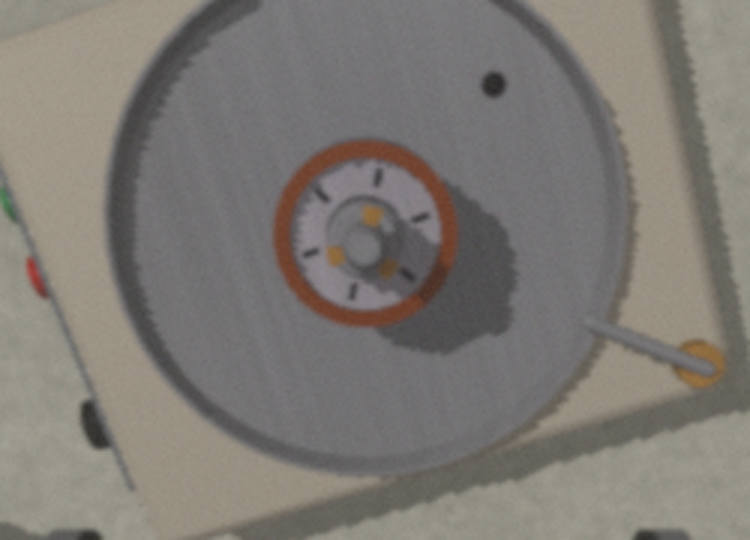

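The picture shows the wheel flat and centred under the overlay, with its marks lined up on the pins. Next is the ring.

```bash
python3 - <<'E'
from h import *
plan([.595,.242,.16],10)
E
```

```text
h0 -28.2 d [  9.03  27.13 -10.36] turn -38.2 rows 6
{"dp":[-0.8, -4.7, 1.7],"turn":-6.4},{"dp":[-0.3, -4.8, 1.7],"turn":-6.4},{"dp":[0.2, -4.7, 1.7],"turn":-6.4},{"dp":[0.8, -4.7, 1.8],"turn":-6.4},{"dp":[1.3, -4.6, 1.7],"turn":-6.4},{"dp":[1.8, -4.4, 1.8],"turn":-6.4},
rem [0.02 0.   0.04]
```

Request:
{"name": "move_arm", "arguments": {"deltas": [{"dp": [-0.8,-4.7,1.7],"turn": -6.4},{"dp": [-0.3,-4.8,1.7],"turn": -6.4},{"dp": [0.2,-4.7,1.7],"turn": -6.4},{"dp": [0.8,-4.7,1.8],"turn": -6.4},{"dp": [1.3,-4.6,1.7],"turn": -6.4},{"dp": [1.8,-4.4,1.8],"turn": -6.4},{"dp": [0,0,0],"turn": 0},{"dp": [0,0,0],"turn": 0}]}}

```text
time_s: 12.95
position: [0.594, 0.2424, 0.1582]
tool_rot: [3.129, 0.28, -0.003]
force: [-0.3, 0.1, 0.4]
width: 0.993
```

```bash
python3 - <<'E'
from fit import *
s,m=st(); p=s['position']
im,P=shot('r1.png')
for d in arm.look_for('wrist','clamp_ring')[:2]: print(d)
h=cv2.cvtColor(im,cv2.COLOR_RGB2HSV); mk=((h[:,:,0]>95)&(h[:,:,0]<130)&(h[:,:,1]>110)).astype(np.uint8)
c,_=cv2.findContours(mk,cv2.RETR_CCOMP,cv2.CHAIN_APPROX_NONE)
for k in sorted(c,key=len)[-3:]:
    print(len(k),k[:,0].mean(0)); print([circ(pts_to(P,k[:,0].astype(float),z)) for z in (.02,.0)])
E
```

```text
12.95 pos [0.594  0.2424 0.1582] x [ 0.984  0.177 -0.002] z [-0.002 -0.001 -1.   ] F [-0.3  0.1  0.4] M [ 0.05 -0.   -0.03] w 0.9934757196227779 q6 [0.285 0.61  1.606 0.    0.928 0.106]
{'xy': [258.1, 159.3], 'p': 0.68}
8 [269. 158.]
[(array([0.60366896, 0.27185317, 0.00131417]), np.float64(0.00032125250792764635)), (array([0.60534479, 0.26900042, 0.00141264]), np.float64(0.00034567978751395796))]
117 [258.18803419 173.63247863]
[(array([0.5970768 , 0.25552771, 0.01510366]), np.float64(0.0007954195303397632)), (array([0.59825457, 0.25143508, 0.01624628]), np.float64(0.0008563591573873302))]
147 [259.23129252 173.95918367]
[(array([0.59707784, 0.25591514, 0.01950511]), np.float64(0.0007129000582279232)), (array([0.59825435, 0.25185162, 0.02098767]), np.float64(0.0007671271132083823))]
```

View pics/r1.png

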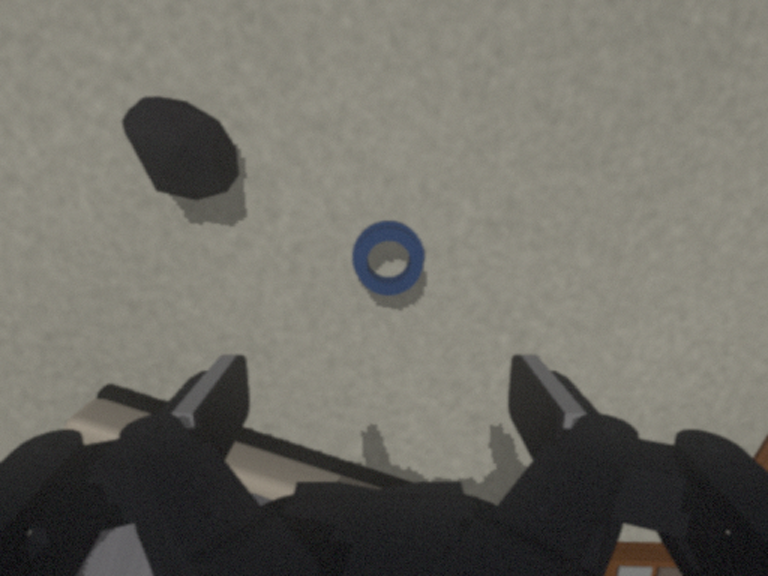

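```bash
python3 - <<'E'
from fit import *
import json
im=cv2.imread('pics/raw_r1.png'); P=json.load(open('pics/r1.png.json'))
crop=(215,130,305,220)
b=cv2.resize(im[130:220,215:305],None,fx=6,fy=6,interpolation=cv2.INTER_CUBIC); cv2.imwrite('pics/r1c.png',b)
S=(.5971,.2545)
overlay('r1.png','r1o.png',None,None,0,crop=crop,f=6.,extra=[(S,.021,.02),(S,.0135,.02),(S,.0235,.005)])
cv2.imwrite('pics/r1co.png',np.hstack([b,cv2.imread('pics/r1o.png')])[:,:1080][:540])
cv2.imwrite('pics/r1co.png',cv2.resize(cv2.imread('pics/r1co.png'),(800,400)))
E
```

```text
(no output)
```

View pics/r1co.png

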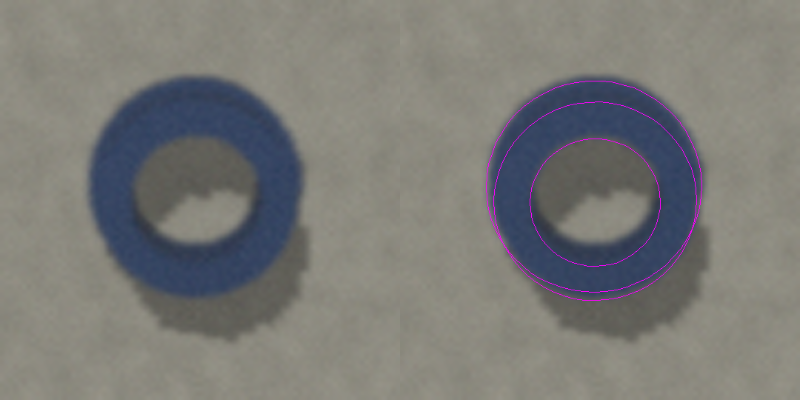

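The blue ring at (258,173) is the only candidate. The flange and collar circles fit at (0.597, 0.2545), and no look-alike is near.

Request:
{"name": "move_arm", "arguments": {"deltas": [{"dp": [0.5,-1.1,3.0],"turn": 0},{"dp": [0,0,4.0],"turn": 0},{"dp": [0,0,4.0],"turn": 0},{"dp": [0,0,1.0],"turn": 0},{"dp": [0,0,0],"turn": 0},{"dp": [0,0,0],"turn": 0}]}}

```text
time_s: 13.8
position: [0.5984, 0.254, 0.0411]
tool_rot: [-3.129, -0.279, -0.004]
force: [-0.4, -0.1, -0.2]
width: 0.992
```

```bash
python3 - <<'E'
from fit import *
s,m=st(); p=s['position']
im,P=shot('r2.png')
S=(.5971,.2545); print(m.T@(np.array([*S,.0205])-p)*1000)
overlay('r2.png','r2o.png',None,None,0,crop=(170,180,340,330),f=4.5,extra=[(S,.021,.02),(S,.0135,.02),(S,.0235,.005)])
E
```

```text
13.8 pos [0.5984 0.254  0.0411] x [0.984 0.177 0.003] z [ 0.002  0.001 -1.   ] F [-0.4 -0.1 -0.2] M [-0.04 -0.03 -0.03] w 0.9916338180069381 q6 [0.3   0.771 1.655 0.    0.713 0.122]
[-1.2182596  -0.72832346 20.61381633]
```

View pics/r2o.png

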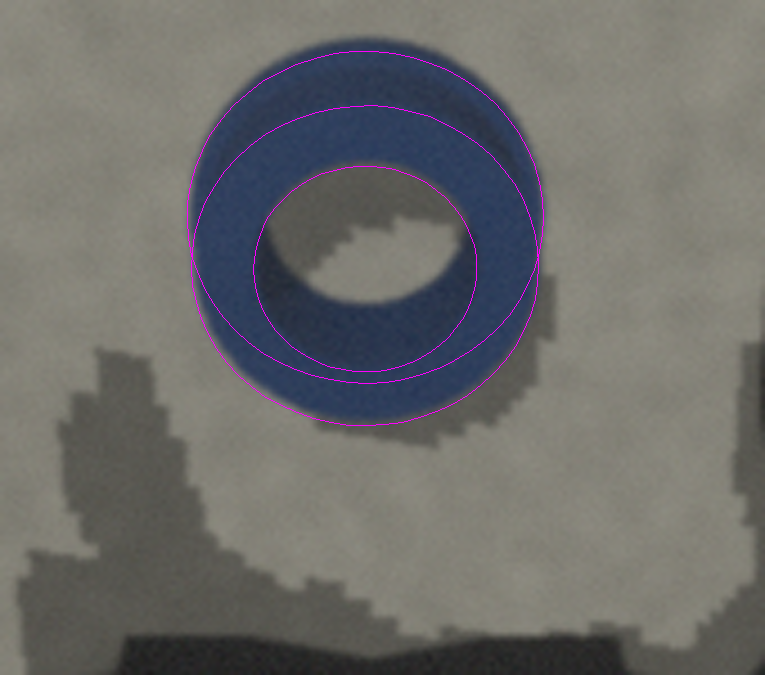

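Request:
{"name": "move_arm", "arguments": {"deltas": [{"dp": [-0.1,-0.14,1.0],"turn": 0},{"dp": [0,0,1.0],"turn": 0},{"dp": [0,0,0],"turn": 0},{"dp": [0,0,0],"turn": 0}]}}

```text
time_s: 14.35
position: [0.5963, 0.2552, 0.0192]
tool_rot: [-3.129, -0.28, 0.0]
force: [0.5, -0.1, 0.8]
width: 0.997
```

Request:
{"name": "move_arm", "arguments": {"deltas": [{"dp": [0,0,0],"turn": 0},{"dp": [0,0,0],"turn": 0},{"dp": [0,0,0],"turn": 0},{"dp": [0,0,0],"turn": 0},{"dp": [0,0,0],"turn": 0},{"dp": [0,0,0],"turn": 0}], "gripper": 3.2, "newtons": 40}}

```text
time_s: 15.1
position: [0.5974, 0.2554, 0.0204]
tool_rot: [-3.128, -0.28, -0.005]
force: [1.6, 0.4, 4.3]
width: 0.472
```

```bash
python3 - <<'E'
from fit import *
s,m=st(); p=s['position']
im,P=shot('r3.png',(130,150,380,340),3)
E
```

```text
15.1 pos [0.5974 0.2554 0.0204] x [0.984 0.177 0.003] z [ 0.003  0.001 -1.   ] F [1.6 0.4 4.3] M [ 0.07 -0.25 -0.02] w 0.47220708398999256 q6 [0.302 0.8   1.662 0.    0.676 0.124]
```

View pics/r3.png

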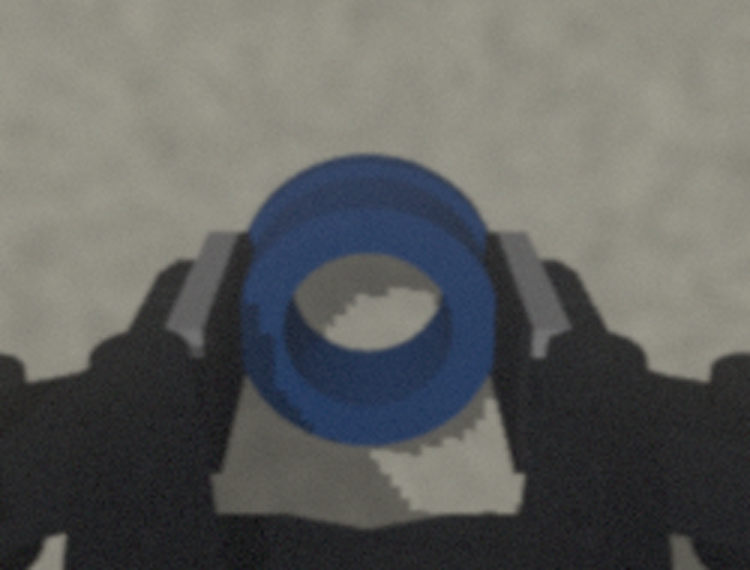

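```bash
python3 - <<'E'
from fit import *
s,m=st(); p=np.array([.5974,.2554])
x=m[:2,0]; y=m[:2,1]
for i,o in enumerate([(-.0008,-.0010)]):
    S=p+o[0]*x+o[1]*y; print(S)
    overlay('r3.png','r3o.png',None,None,0,crop=(180,190,340,310),f=5,extra=[(S,.021,.02),(S,.0135,.02),(S,.0235,.005),(S,.0135,.0)])
E
```

```text
15.15 pos [0.5974 0.2554 0.0204] x [0.984 0.177 0.003] z [ 0.003  0.001 -1.   ] F [2.2 0.9 4.8] M [ 0.06 -0.25 -0.04] w 0.4714197327394526 q6 [0.302 0.8   1.662 0.    0.676 0.124]
[0.59643521 0.25624212]
```

View pics/r3o.png

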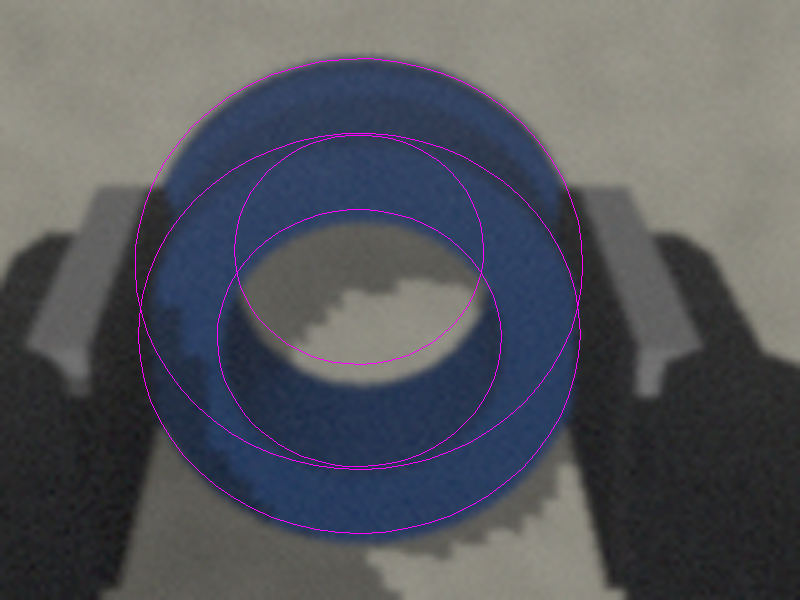

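The ring is held by its collar. It sits about 1.4 mm more toward +y in the hand than the wheel did. I place it at the wheel's heading, so the TCP target is (0.5243, 0.0074).

```bash
python3 - <<'E'
from h import *
plan([.5243,.0074,.172],-28.2,p0=[.5974,.2554,.14],vmax=5)
E
```

```text
h0 10.2 d [ -7.31 -24.8    3.2 ] turn 38.4 rows 6
{"dp":[-1.9, 3.9, -0.5],"turn":6.4},{"dp":[-1.5, 4.0, -0.5],"turn":6.4},{"dp":[-1.0, 4.2, -0.5],"turn":6.4},{"dp":[-0.6, 4.3, -0.6],"turn":6.4},{"dp":[-0.1, 4.3, -0.5],"turn":6.4},{"dp":[0.4, 4.3, -0.6],"turn":6.4},
rem [ 0.01  0.03 -0.  ]
```

Request:
{"name": "move_arm", "arguments": {"deltas": [{"dp": [0,0,-1.0],"turn": 0},{"dp": [0,0,-4.0],"turn": 0},{"dp": [0,0,-4.0],"turn": 0},{"dp": [0,0,-3.0],"turn": 0}]}}

```text
time_s: 15.65
position: [0.5963, 0.2552, 0.1416]
tool_rot: [-3.129, -0.28, -0.002]
force: [-0.1, -0.1, -1.7]
width: 0.474
```

Request:
{"name": "move_arm", "arguments": {"deltas": [{"dp": [-1.8,3.9,-0.7],"turn": 6.4},{"dp": [-1.5,4.0,-0.6],"turn": 6.4},{"dp": [-1.0,4.2,-0.6],"turn": 6.4},{"dp": [-0.6,4.3,-0.6],"turn": 6.4},{"dp": [-0.1,4.3,-0.5],"turn": 6.4},{"dp": [0.4,4.3,-0.2],"turn": 6.4},{"dp": [0,0,0],"turn": 0},{"dp": [0,0,0],"turn": 0}]}}

```text
time_s: 16.65
position: [0.5242, 0.0072, 0.1716]
tool_rot: [-3.047, 0.764, -0.001]
force: [-0.1, 0.7, -0.8]
width: 0.47
```

```bash
python3 - <<'E'
from fit import *
s,m=st(); print(m.T@(np.array([.5243,.0074,.167])-s['position'])*1000)
E
```

```text
16.65 pos [0.5242 0.0072 0.1716] x [ 0.882 -0.472  0.   ] z [ 0.  0. -1.] F [-0.1  0.7 -0.8] M [-0.03  0.02  0.04] w 0.4697227955718495 q6 [-0.112  0.447  1.89   0.     0.804  0.379]
[-0.01274423 -0.22967303  4.63026043]
```

Request:
{"name": "move_arm", "arguments": {"deltas": [{"dp": [0,0,1.0],"turn": 0},{"dp": [0,0,1.0],"turn": 0},{"dp": [0,0,0.5],"turn": 0},{"dp": [0,0,0],"turn": 0},{"dp": [0,0,0],"turn": 0}]}}

```text
time_s: 17.27
position: [0.5243, 0.0071, 0.1464]
tool_rot: [-3.047, 0.764, -0.0]
force: [-0.6, 0.1, -1.1]
width: 0.472
```

```bash
python3 - <<'E'
from fit import *
s,m=st();p=np.array(s['position'])
shot('r4.png')
x=m[:2,0]; y=m[:2,1]; S=p[:2]-.0004*x+.0001*y
overlay('r4.png','r4o.png',(.523,.0069),None,0,crop=(180,190,340,310),f=5,extra=[(S,.021,p[2]-.0004),(S,.0135,p[2]-.0004)])
b=cv2.imread('pics/raw_r4.png')[190:310,180:340]; cv2.imwrite('pics/r4c.png',cv2.resize(b,None,fx=5,fy=5,interpolation=cv2.INTER_CUBIC))
E
```

```text
17.275 pos [0.5243 0.0071 0.1464] x [ 0.882 -0.472  0.   ] z [ 0.  0. -1.] F [-0.6  0.1 -1.1] M [-0.04  0.03 -0.02] w 0.47231544686840315 q6 [-0.113  0.484  1.913  0.     0.744  0.379]
```

View pics/r4o.png

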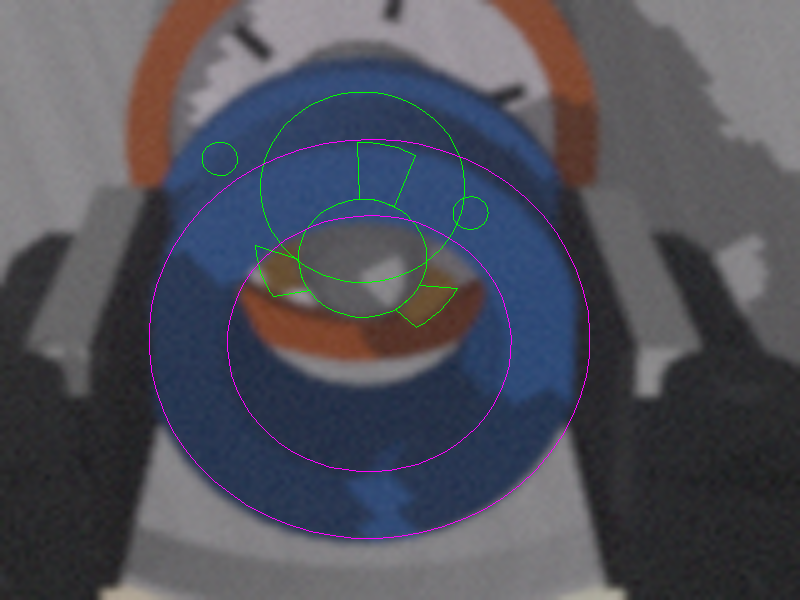

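View pics/r4c.png

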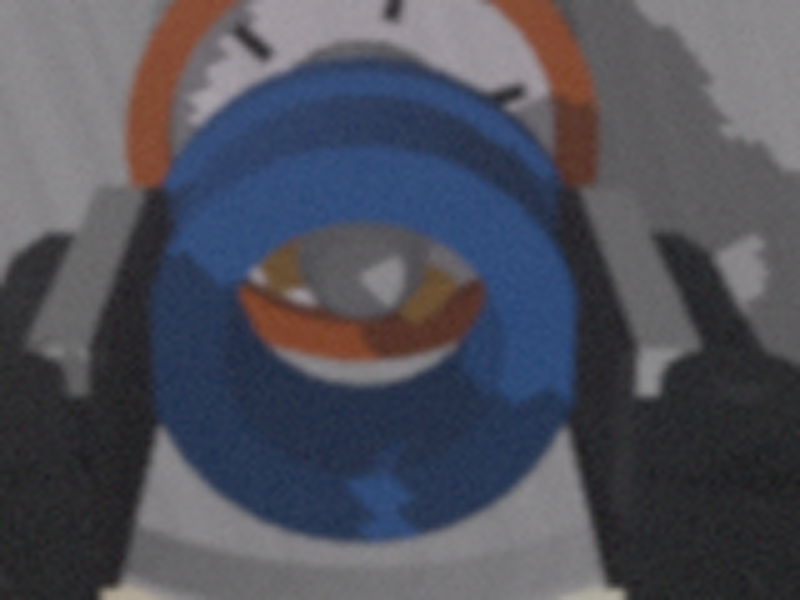

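Request:
{"name": "move_arm", "arguments": {"deltas": [{"dp": [0,0,0.5],"turn": 0},{"dp": [0,0,0.5],"turn": 0},{"dp": [0,0,0.4],"turn": 0},{"dp": [0,0,0.3],"turn": 0},{"dp": [0,0,0],"turn": 0}]}}

```text
time_s: 17.95
position: [0.5241, 0.007, 0.129]
tool_rot: [-3.047, 0.765, 0.001]
force: [0.1, 0.3, -1.5]
width: 0.471
```

```bash
python3 - <<'E'
from fit import *
s,m=st();p=np.array(s['position'])
shot('r5.png')
x=m[:2,0]; y=m[:2,1]; S=p[:2]-.0004*x+.0001*y
overlay('r5.png','r5o.png',(.523,.0069),None,0,crop=(180,190,340,310),f=5,extra=[(S,.021,p[2]-.0004),(S,.0135,p[2]-.0004)])
E
```

```text
17.95 pos [0.5241 0.007  0.129 ] x [ 0.882 -0.472 -0.   ] z [-0.  0. -1.] F [ 0.1  0.3 -1.5] M [0.04 0.04 0.02] w 0.47059895000267243 q6 [-0.113  0.511  1.927  0.     0.704  0.379]
```

View pics/r5o.png

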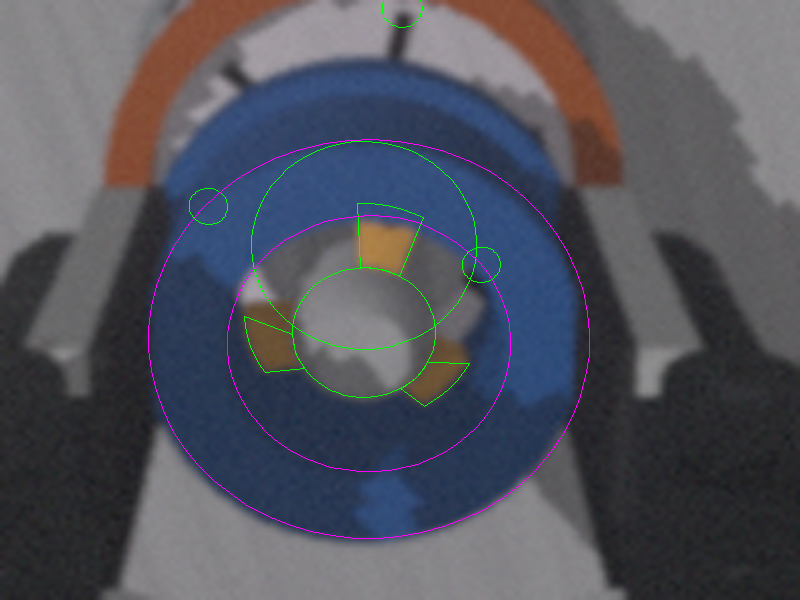

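Request:
{"name": "move_arm", "arguments": {"deltas": [{"dp": [0,0,0.2],"turn": 0},{"dp": [0,0,0.2],"turn": 0},{"dp": [0,0,0.2],"turn": 0},{"dp": [0,0,0],"turn": 0}]}}

```text
time_s: 18.5
position: [0.5241, 0.007, 0.1232]
tool_rot: [-3.047, 0.765, 0.0]
force: [-0.7, 0.5, -0.9]
width: 0.472
```

Request:
{"name": "move_arm", "arguments": {"deltas": [{"dp": [0,0,0.3],"turn": 0},{"dp": [0,0,0.3],"turn": 0},{"dp": [0,0,0.2],"turn": 0},{"dp": [0,0,0.2],"turn": 0},{"dp": [0,0,0.2],"turn": 0}]}}

```text
time_s: 19.12
position: [0.5242, 0.007, 0.1112]
tool_rot: [-3.047, 0.765, -0.0]
force: [0.4, -0.2, -0.6]
width: 0.471
```

Request:
{"name": "move_arm", "arguments": {"deltas": [{"dp": [0,0,0.1],"turn": 0},{"dp": [0,0,0],"turn": 0}]}}

```text
time_s: 19.38
position: [0.5241, 0.007, 0.1102]
tool_rot: [-3.047, 0.765, 0.0]
force: [-0.5, 0.2, -1.4]
width: 0.471
```

Request:
{"name": "move_arm", "arguments": {"deltas": [{"dp": [0,0,0.1],"turn": 0},{"dp": [0,0,0],"turn": 0}]}}

```text
time_s: 19.62
position: [0.5242, 0.007, 0.1094]
tool_rot: [-3.047, 0.765, -0.0]
force: [0.1, -0.8, 0.4]
width: 0.475
```

Request:
{"name": "move_arm", "arguments": {"deltas": [{"dp": [0,0,0.05],"turn": 0},{"dp": [0,0,0],"turn": 0}]}}

```text
time_s: 19.88
position: [0.5242, 0.007, 0.1093]
tool_rot: [-3.047, 0.764, -0.001]
force: [-2.6, -0.3, 7.6]
width: 0.47
```

Contact again at the expected height (TCP z = 109.4 mm, ring underside at 89 mm). I release, back off and look.

Request:
{"name": "move_arm", "arguments": {"deltas": [{"dp": [0,0,-0.05],"turn": 0},{"dp": [0,0,0],"turn": 0},{"dp": [0,0,0],"turn": 0},{"dp": [0,0,-0.3],"turn": 0}], "gripper": 8.5}}

```text
time_s: 20.38
position: [0.5241, 0.007, 0.1122]
tool_rot: [-3.047, 0.765, 0.001]
force: [-0.0, 0.4, 0.3]
width: 0.994
```

Request:
{"name": "move_arm", "arguments": {"deltas": [{"dp": [0,0,-2.0],"turn": 0},{"dp": [0,0,-4.0],"turn": 0},{"dp": [0,1.0,-4.0],"turn": 0},{"dp": [0,3.0,-4.0],"turn": 0},{"dp": [0,0,0],"turn": 0},{"dp": [0,0,0],"turn": 0}]}}

```text
time_s: 21.12
position: [0.5051, -0.0281, 0.2519]
tool_rot: [-3.047, 0.765, 0.0]
force: [0.6, -0.4, -0.0]
width: 0.995
```

```bash
python3 - <<'E'
from fit import *
s,m=st(); p=s['position']
shot('w10.png',(130,60,380,240),3.0)
S=(.523,.0069)
overlay('w10.png','w10o.png',S,None,0,crop=(180,80,330,200),f=5,extra=[(S,.031,.093),(S,.0235,.094),(S,.0135,.109),(S,.021,.109)])
plan([.5956,-.2674,.19],31,vmax=5)
E
```

```text
21.125 pos [ 0.5051 -0.0281  0.2519] x [ 0.881 -0.472 -0.   ] z [-0.  0. -1.] F [ 0.6 -0.4 -0. ] M [ 0.02 -0.   -0.  ] w 0.9945163380730859 q6 [-0.186  0.318  1.841  0.     0.983  0.306]
h0 -28.2 d [  9.05 -23.95  -6.14] turn -59.2 rows 6
{"dp":[3.2, 2.8, 1.0],"turn":-9.9},{"dp":[2.7, 3.3, 1.0],"turn":-9.9},{"dp":[2.1, 3.7, 1.0],"turn":-9.9},{"dp":[1.4, 4.0, 1.0],"turn":-9.9},{"dp":[0.7, 4.2, 1.1],"turn":-9.9},{"dp":[-0.1, 4.3, 1.0],"turn":-9.9},
rem [-0.01 -0.04 -0.04]
```

View pics/w10o.png

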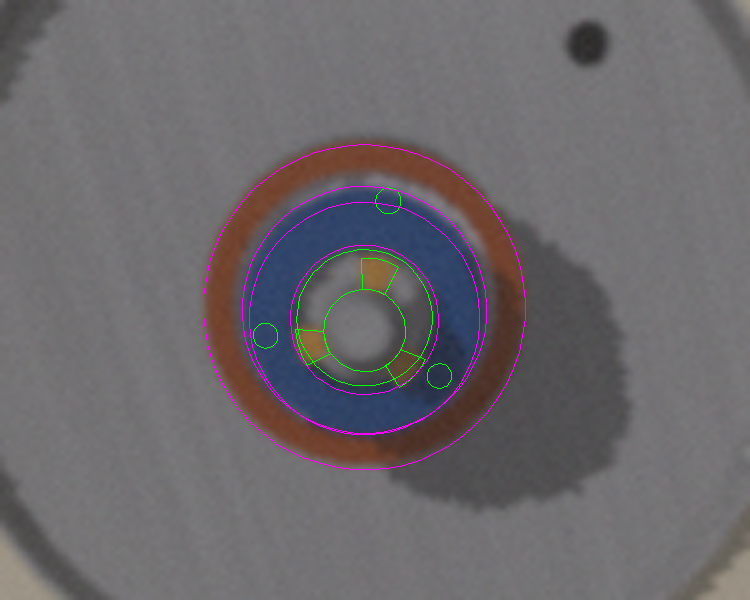

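The ring lies flat inside the abrasive rim, concentric to within 1 mm. Next is the cap. Its top marks in w2 put the gaps at about -12° mod 120, so I grip at heading 31° in order to place at -28°.

Request:
{"name": "move_arm", "arguments": {"deltas": [{"dp": [3.2,2.8,1.0],"turn": -9.9},{"dp": [2.7,3.3,1.0],"turn": -9.9},{"dp": [2.1,3.7,1.0],"turn": -9.9},{"dp": [1.4,4.0,1.0],"turn": -9.9},{"dp": [0.7,4.2,1.1],"turn": -9.9},{"dp": [-0.1,4.3,1.0],"turn": -9.9},{"dp": [0,0,0],"turn": 0},{"dp": [0,0,0],"turn": 0}]}}

```text
time_s: 22.18
position: [0.5957, -0.2664, 0.19]
tool_rot: [-3.024, -0.843, 0.002]
force: [0.0, 0.7, 0.5]
width: 0.995
```

```bash
python3 - <<'E'
from fit import *
s,m=st(); p=s['position']
im,P=shot('c1.png')
u=proj(None,[.5956,-.2674,.041],P); print(u)
x,y=int(u[0]-50),int(u[1]-45); print(x,y)
cv2.imwrite('pics/c1c.png',cv2.resize(im[y:y+90,x:x+100,::-1],None,fx=6,fy=6,interpolation=cv2.INTER_CUBIC))
E
```

```text
22.175 pos [ 0.5957 -0.2664  0.19  ] x [ 0.856  0.517 -0.001] z [-0.002  0.001 -1.   ] F [0.  0.7 0.5] M [ 0.01 -0.04  0.03] w 0.9945537059098339 q6 [-0.522  0.589  1.548  0.     1.008 -1.066]
[251.52741845 185.5176607 ]
201 140
```

View pics/c1.png

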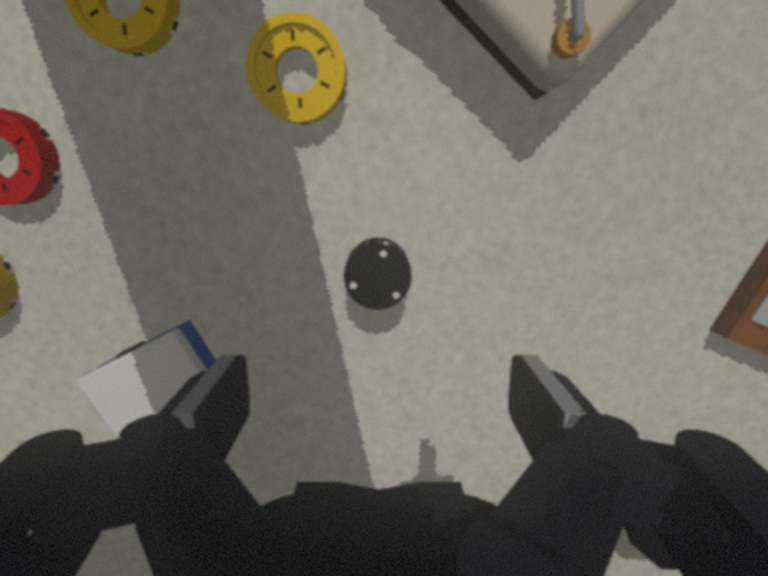

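View pics/c1c.png

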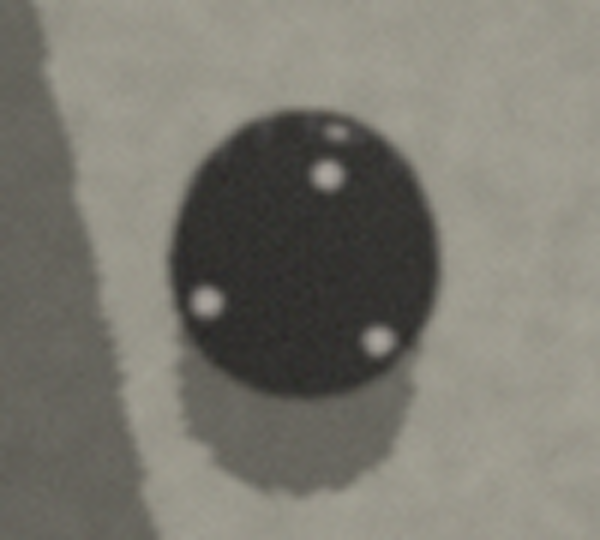

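```bash
cat >> fit.py <<'E'
def capfit(P,u,z,s):
    xy=pts_to(P,u,z); f=lambda v:[q for k in range(3) for q in (v[0]+v[3]*np.cos(v[2]+k*2*np.pi/3)-xy[k,0], v[1]+v[3]*np.sin(v[2]+k*2*np.pi/3)-xy[k,1])]
    c=xy.mean(0); a=np.arctan2(*(xy[0]-c)[::-1]); r=least_squares(f,[*c,a,.0165])
    m=R.from_rotvec(s['tool_rot']).as_matrix(); p=np.array(s['position']); h=np.degrees(np.arctan2(m[1,0],m[0,0]))
    print('cap',np.round(r.x[:2],4),'gap ang',round(np.degrees(r.x[2]),1),'r',round(r.x[3],4),'rms',np.sqrt(np.mean(r.fun**2)).round(5),'head',h.round(1),'gap-head',round(np.degrees(r.x[2])-h,1),'tool off mm',np.round(m.T@(np.array([*r.x[:2],p[2]])-p)*1000,2))
E
python3 - <<'E'
from fit import *
import json
P=json.load(open('pics/c1.png.json')); s=arm.sense()
g=lambda u:np.array(u)/6+[200.6,139.6]
# order ccw in world: image is viewed from above w/ y-axis? use top(327,175)->left(206,302)->right(378,340)
capfit(P,[g((327,175)),g((206,302)),g((378,340))],.041,s)
E
```

```text
cap [ 0.5951 -0.2672] gap ang 108.2 r 0.0165 rms 3e-05 head 31.2 gap-head 77.0 tool off mm [-1.06  0.6  -0.  ]
```

Gaps at heading + 77°, so placing at heading -28.2° puts them over the lugs (48.8°). I grasp the cap.

Request:
{"name": "move_arm", "arguments": {"deltas": [{"dp": [-0.1,0,4.0],"turn": 0},{"dp": [0,0.05,4.0],"turn": 0},{"dp": [0,0,4.0],"turn": 0},{"dp": [0,0,3.0],"turn": 0},{"dp": [0,0,1.1],"turn": 0},{"dp": [0,0,0],"turn": 0},{"dp": [0,0,0],"turn": 0}]}}

```text
time_s: 23.1
position: [0.5959, -0.2683, 0.0317]
tool_rot: [3.024, 0.845, 0.002]
force: [0.3, -0.1, 0.5]
width: 0.994
```

Request:
{"name": "move_arm", "arguments": {"deltas": [{"dp": [0,0,0],"turn": 0},{"dp": [0,0,0],"turn": 0},{"dp": [0,0,0],"turn": 0},{"dp": [0,0,0],"turn": 0},{"dp": [0,0,0],"turn": 0},{"dp": [0,0,0],"turn": 0}], "gripper": 3.2, "newtons": 60}}

```text
time_s: 23.85
position: [0.5954, -0.2683, 0.0304]
tool_rot: [3.025, 0.845, 0.001]
force: [0.0, -0.8, 2.6]
width: 0.493
```

```bash
python3 - <<'E'
from fit import *
s,m=st(); p=s['position']
im,P=shot('c2.png',(180,170,340,290),5)
E
```

```text
23.85 pos [ 0.5954 -0.2683  0.0304] x [0.855 0.518 0.   ] z [ 0. -0. -1.] F [ 0.  -0.8  2.6] M [-0.04 -0.15 -0.01] w 0.49343043281045373 q6 [-0.525  0.79   1.649  0.     0.703 -1.07 ]
```

View pics/c2.png

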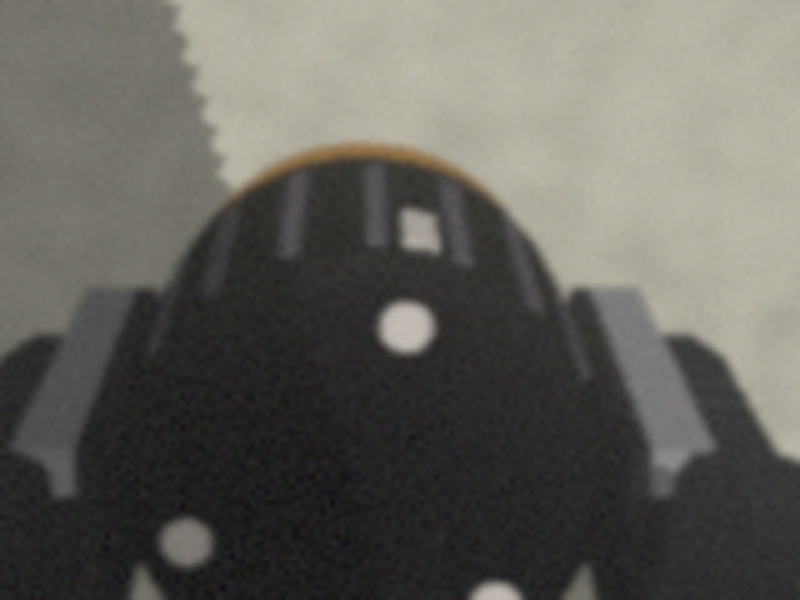

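```bash
python3 - <<'E'
from fit import *
import json
P=json.load(open('pics/c2.png.json')); s=arm.sense()
b=cv2.imread('pics/raw_c2.png')[170:320,180:340]; cv2.imwrite('pics/c2b.png',cv2.resize(b,None,fx=5,fy=5,interpolation=cv2.INTER_CUBIC)[150:700])
g=lambda u:np.array(u)/5+[179.6,169.6]
u=[g((407,327)),g((186,543)),g((497,604))]
capfit(P,u,.041,s); 
E
```

```text
cap [ 0.5946 -0.2669] gap ang 108.4 r 0.0163 rms 7e-05 head 31.2 gap-head 77.1 tool off mm [ 0.06 -1.68 -0.  ]
```

View pics/c2b.png

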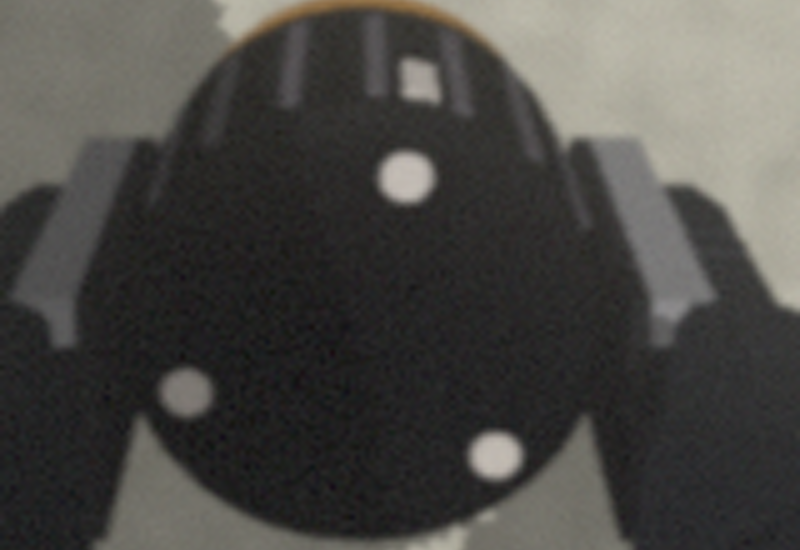

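The cap is gripped straight, 1.4 mm toward tool -y like the wheel was. Target TCP is (0.5237, 0.0062) at heading -28.2°.

```bash
python3 - <<'E'
from h import *
plan([.5237,.0062,.182],-28.2,p0=[.5954,-.2683,.15],vmax=4.8)
E
```

```text
h0 31.2 d [-7.17 27.45  3.2 ] turn 59.4 rows 6
{"dp":[1.4, -4.5, -0.5],"turn":9.9},{"dp":[0.5, -4.7, -0.5],"turn":9.9},{"dp":[-0.3, -4.7, -0.6],"turn":9.9},{"dp":[-1.1, -4.6, -0.5],"turn":9.9},{"dp":[-1.8, -4.4, -0.6],"turn":9.9},{"dp":[-2.6, -4.0, -0.5],"turn":9.9},
rem [ 0.01 -0.03  0.  ]
```

Request:
{"name": "move_arm", "arguments": {"deltas": [{"dp": [0,0,-1.0],"turn": 0},{"dp": [0,0,-4.0],"turn": 0},{"dp": [0,0,-4.0],"turn": 0},{"dp": [0,0,-3.0],"turn": 0}]}}

```text
time_s: 24.4
position: [0.5952, -0.2682, 0.1523]
tool_rot: [3.025, 0.845, 0.001]
force: [-0.8, 0.4, -0.7]
width: 0.494
```

Request:
{"name": "move_arm", "arguments": {"deltas": [{"dp": [1.4,-4.5,-0.7],"turn": 9.9},{"dp": [0.5,-4.7,-0.7],"turn": 9.9},{"dp": [-0.3,-4.7,-0.6],"turn": 9.9},{"dp": [-1.1,-4.6,-0.5],"turn": 9.9},{"dp": [-1.8,-4.4,-0.4],"turn": 9.9},{"dp": [-2.6,-4.0,-0.2],"turn": 9.9},{"dp": [0,0,0],"turn": 0},{"dp": [0,0,0],"turn": 0}]}}

```text
time_s: 25.4
position: [0.5235, 0.0065, 0.1816]
tool_rot: [-3.048, 0.761, -0.0]
force: [0.3, 0.0, -2.0]
width: 0.494
```

```bash
python3 - <<'E'
from fit import *
s,m=st(); print(m.T@(np.array([.5237,.0062,.160])-s['position'])*1000)
im,P=shot('c3.png',(160,120,360,310),3)
E
```

```text
25.4 pos [0.5235 0.0065 0.1816] x [ 0.883 -0.47   0.   ] z [ 0. -0. -1.] F [ 0.3  0.  -2. ] M [0.04 0.04 0.01] w 0.4936389899896308 q6 [-0.114  0.432  1.881 -0.     0.828  0.376]
[ 0.25335366  0.15912278 21.57327392]
```

View pics/c3.png

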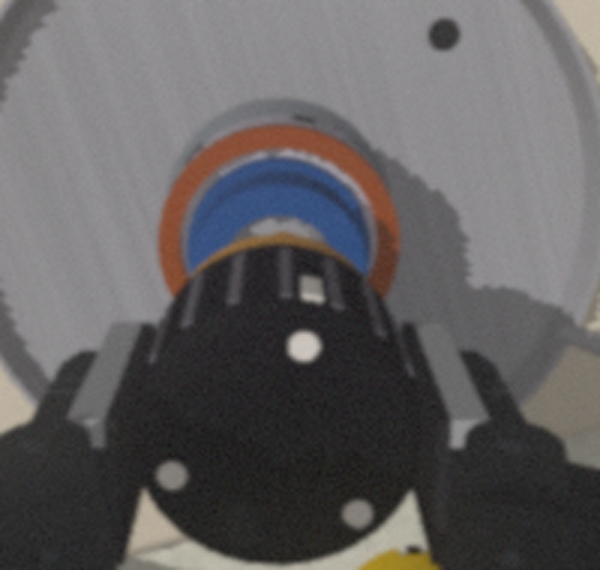

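Request:
{"name": "move_arm", "arguments": {"deltas": [{"dp": [0,0,1.0],"turn": 0},{"dp": [0,0,0.8],"turn": 0},{"dp": [0,0,0.5],"turn": 0},{"dp": [0,0,0.4],"turn": 0},{"dp": [0,0,0.4],"turn": 0},{"dp": [0,0,0.3],"turn": 0}]}}

```text
time_s: 26.2
position: [0.5235, 0.0065, 0.1471]
tool_rot: [-3.047, 0.765, -0.0]
force: [-0.0, -0.1, -1.9]
width: 0.492
```

Request:
{"name": "move_arm", "arguments": {"deltas": [{"dp": [0,0,0.2],"turn": 0},{"dp": [0,0,0.1],"turn": 0},{"dp": [0,0,0],"turn": 0}]}}

```text
time_s: 26.58
position: [0.5235, 0.0065, 0.1443]
tool_rot: [-3.047, 0.765, -0.0]
force: [-0.4, -0.7, -1.0]
width: 0.495
```

Request:
{"name": "move_arm", "arguments": {"deltas": [{"dp": [0,0,0.1],"turn": 0},{"dp": [0,0,0.1],"turn": 0},{"dp": [0,0,0],"turn": 0}]}}

```text
time_s: 26.95
position: [0.5234, 0.0065, 0.1422]
tool_rot: [-3.047, 0.765, 0.0]
force: [0.1, 0.0, -1.2]
width: 0.496
```

Request:
{"name": "move_arm", "arguments": {"deltas": [{"dp": [0,0,0.1],"turn": 0},{"dp": [0,0,0.1],"turn": 0},{"dp": [0,0,0],"turn": 0}]}}

```text
time_s: 27.32
position: [0.5235, 0.0065, 0.1403]
tool_rot: [-3.047, 0.765, -0.0]
force: [-0.3, 0.0, -1.7]
width: 0.493
```

The cap has passed the lug-top height without any stop, so the lugs are in the gaps. The spring comes next.

Request:
{"name": "move_arm", "arguments": {"deltas": [{"dp": [0,0,0.1],"turn": 0},{"dp": [0,0,0.1],"turn": 0},{"dp": [0,0,0.1],"turn": 0},{"dp": [0,0,0],"turn": 0}]}}

```text
time_s: 27.82
position: [0.5235, 0.0066, 0.1374]
tool_rot: [-3.047, 0.765, -0.0]
force: [-1.9, -0.4, 4.9]
width: 0.496
```

Request:
{"name": "move_arm", "arguments": {"deltas": [{"dp": [0,0,0.2],"turn": 0},{"dp": [0,0,0.2],"turn": 0},{"dp": [0,0,0],"turn": 0}]}}

```text
time_s: 28.2
position: [0.5235, 0.0065, 0.1335]
tool_rot: [-3.047, 0.765, -0.0]
force: [-2.7, 1.0, 8.5]
width: 0.492
```

Request:
{"name": "move_arm", "arguments": {"deltas": [{"dp": [0,0,0.2],"turn": 0},{"dp": [0,0,0.1],"turn": 0},{"dp": [0,0,0.1],"turn": 0},{"dp": [0,0,0],"turn": 0}]}}

```text
time_s: 28.7
position: [0.5235, 0.0066, 0.1299]
tool_rot: [-3.047, 0.764, -0.001]
force: [-3.5, 1.4, 11.9]
width: 0.492
```

Request:
{"name": "move_arm", "arguments": {"deltas": [{"dp": [0,0,0.05],"turn": 0},{"dp": [0,0,0.05],"turn": 4},{"dp": [0,0,0],"turn": 6},{"dp": [0,0,0],"turn": 6}]}}

```text
time_s: 29.2
position: [0.5244, 0.0064, 0.1293]
tool_rot: [-2.908, 1.186, -0.004]
force: [-1.2, -0.1, 12.9]
width: 0.495
```

Request:
{"name": "move_arm", "arguments": {"deltas": [{"dp": [-0.04,0,0],"turn": 8},{"dp": [-0.03,0,0],"turn": 8},{"dp": [-0.02,0,0],"turn": 8},{"dp": [0,0,0],"turn": 0}]}}

```text
time_s: 29.7
position: [0.524, 0.007, 0.1293]
tool_rot: [-2.599, 1.763, -0.005]
force: [-0.4, -0.5, 12.3]
width: 0.5
```

Request:
{"name": "move_arm", "arguments": {"deltas": [{"dp": [-0.02,0,0],"turn": 8},{"dp": [-0.02,0,0],"turn": 8},{"dp": [-0.02,0,0],"turn": 6},{"dp": [0,0,0],"turn": 3},{"dp": [0,0,0],"turn": 0}]}}

```text
time_s: 30.32
position: [0.524, 0.0072, 0.1293]
tool_rot: [-2.157, 2.281, -0.005]
force: [0.8, -4.9, 12.3]
width: 0.493
```

```bash
python3 - <<'E'
from fit import *
s,m=st(); print(np.degrees(np.arctan2(m[1,0],m[0,0])))
im,P=shot('c4.png',(160,170,360,330),4)
b=cv2.imread('pics/c4.png')
E
```

```text
30.325 pos [0.524  0.0072 0.1293] x [-0.056 -0.998  0.001] z [ 0.004 -0.001 -1.   ] F [ 0.8 -4.9 12.3] M [-0.67  0.    0.03] w 0.4933190801013785 q6 [-1.120e-01  5.090e-01  1.929e+00 -1.000e-03  6.990e-01  1.515e+00]
-93.19517336471144
```

View pics/c4.png

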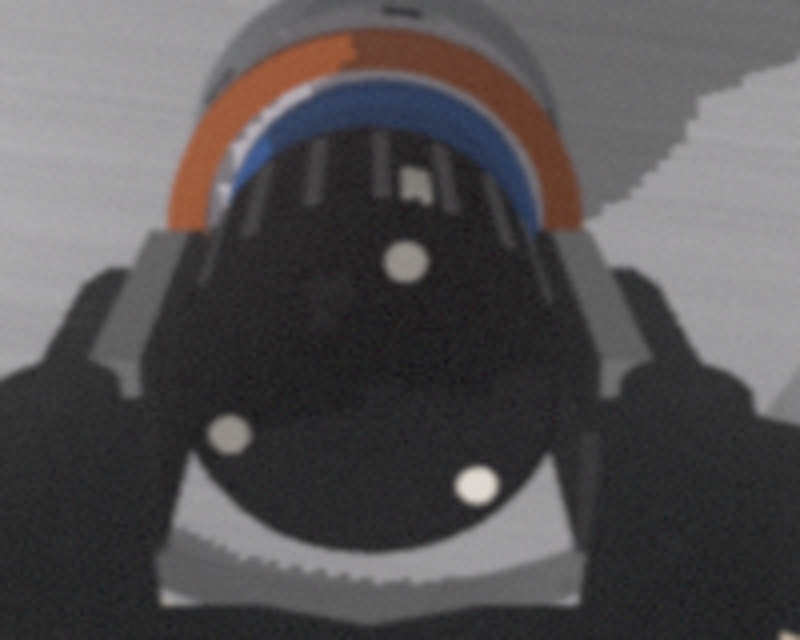

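```bash
python3 - <<'E'
from fit import *
import json
P=json.load(open('pics/c4.png.json')); s=arm.sense()
g=lambda u:np.array(u)/4+[159.6,169.6]
capfit(P,[g((406,262)),g((229,434)),g((477,485))],s['position'][2]+.0106,s)
E
```

```text
cap [0.5238 0.008 ] gap ang -16.4 r 0.0163 rms 3e-05 head -93.2 gap-head 76.8 tool off mm [-0.82  0.2  -0.  ]
```

The cap has turned 65° relative to the lugs, measured by its marks, with no slip in the jaws. I let the spring lift it gently most of the way, then open.

Request:
{"name": "move_arm", "arguments": {"deltas": [{"dp": [0,0,-0.2],"turn": 0},{"dp": [0,0,-0.15],"turn": 0},{"dp": [0,0,0],"turn": 0}]}}

```text
time_s: 30.75
position: [0.5239, 0.0072, 0.1327]
tool_rot: [-2.158, 2.281, -0.005]
force: [1.2, -4.2, 10.3]
width: 0.494
```

Request:
{"name": "move_arm", "arguments": {"deltas": [{"dp": [0,0,0],"turn": 0},{"dp": [0,0,0],"turn": 0},{"dp": [0,0,0],"turn": 0},{"dp": [0,0,-0.3],"turn": 0},{"dp": [0,0,-1.0],"turn": 0}], "gripper": 8.5}}

```text
time_s: 31.38
position: [0.5226, 0.0079, 0.1449]
tool_rot: [2.159, -2.282, -0.001]
force: [0.1, 0.4, 0.3]
width: 0.994
```

Request:
{"name": "move_arm", "arguments": {"deltas": [{"dp": [0,0,-3.0],"turn": 0},{"dp": [0,0,-3.0],"turn": 0},{"dp": [0,3.0,-3.0],"turn": 0},{"dp": [0,2.0,-2.0],"turn": 0},{"dp": [0,0,0],"turn": 0},{"dp": [0,0,0],"turn": 0}]}}

```text
time_s: 32.12
position: [0.4732, 0.0105, 0.2547]
tool_rot: [-2.159, 2.282, -0.0]
force: [-0.1, -0.8, -0.7]
width: 1.0
```

```bash
python3 - <<'E'
from fit import *
s,m=st()
im,P=shot('c5.png')
u=proj(None,[.5235,.0072,.12],P); x,y=int(u[0]-65),max(0,int(u[1]-55)); print(u,x,y)
cv2.imwrite('pics/c5c.png',cv2.resize(im[y:y+110,x:x+130,::-1],None,fx=5,fy=5,interpolation=cv2.INTER_CUBIC))
snap('side','side5.png'); a=cv2.imread('pics/side5.png')[150:250,200:330]; cv2.imwrite('pics/side5c.png',cv2.resize(a,None,fx=5,fy=5,interpolation=cv2.INTER_CUBIC))
E
```

```text
32.125 pos [0.4732 0.0105 0.2547] x [-0.055 -0.998 -0.   ] z [ 0.  0. -1.] F [-0.1 -0.8 -0.7] M [ 0.02  0.   -0.03] w 1.0002723218167302 q6 [-0.117  0.268  1.909  0.     0.964  1.509]
[253.82341697 130.51020274] 188 75
```

View pics/c5c.png

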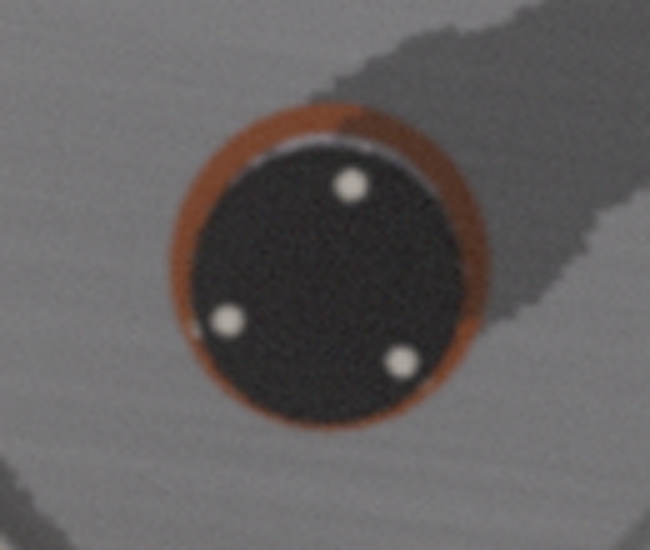

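View pics/side5c.png

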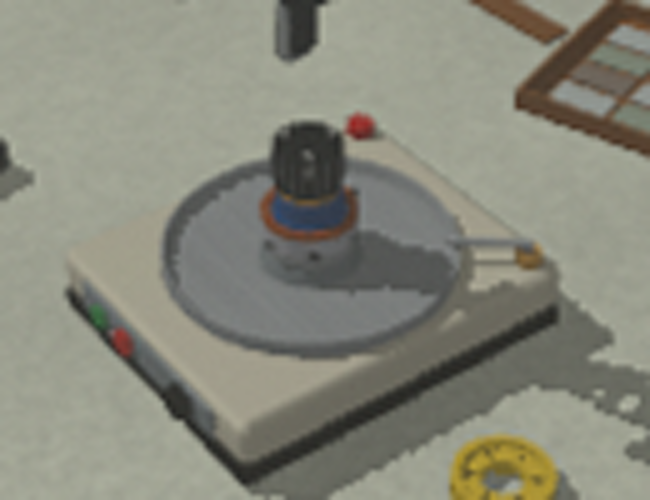

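```bash
python3 - <<'E'
from fit import *
import json
P=json.load(open('pics/c5.png.json')); s=arm.sense()
g=lambda u:np.array(u)/5+[187.6,74.6]
u=[g((351,185)),g((228,321)),g((402,362))]
for z in(.139,.144,.149,.154): capfit(P,u,z,s)
# side view: top and bottom of cap
for z in (.114,.144): print(proj('side',[.523,.0075,z]), (proj('side',[.523,.0075,z])-[200,150])*5)
E
```

```text
cap [0.523 0.008] gap ang -16.2 r 0.0169 rms 2e-05 head -93.2 gap-head 76.9 tool off mm [ -0.24 -49.85  -0.05]
cap [0.5233 0.008 ] gap ang -16.2 r 0.0165 rms 2e-05 head -93.2 gap-head 76.9 tool off mm [-2.500e-01 -5.019e+01 -5.000e-02]
cap [0.5237 0.008 ] gap ang -16.2 r 0.0162 rms 2e-05 head -93.2 gap-head 76.9 tool off mm [-2.700e-01 -5.053e+01 -5.000e-02]
cap [0.524 0.008] gap ang -16.2 r 0.0158 rms 2e-05 head -93.2 gap-head 76.9 tool off mm [-2.800e-01 -5.087e+01 -5.000e-02]
[261.36607976 185.37357053] [306.83039881 176.86785266]
[261.27325487 177.58226305] [306.36627435 137.91131523]
```

The cap's marks fit at 39 mm over the seat with 65° of turn held, and the side view agrees. The gripper is clear of everything, so I hand in.

```bash
python3 - <<'E'
from h import *
print(arm.hand_in())
E
```

```text
the job is handed in; nothing more can be done
None
```

The spindle is dressed and the job is handed in at about 32 s of the 72 s; hand-in reports no verdict. I never felt more than about 13 N at the wrist.

- **Wheel:** I set it over the drive pins with its slots already lined up, so it dropped home without any turning. It made contact where the underside sits about 75 mm up, which is seat height. In the picture afterwards the marks lined up with the pins.
- **Clamp ring:** I lowered it by the collar and felt contact at the expected height. The picture shows it flat inside the abrasive rim, concentric to within about 1 mm.
- **Cap:** I lowered it over the lugs without a stop and pressed it against its spring with about 13 N. I then turned it 65° clockwise, let the spring lift it and let go.

**Last checks:** after release the cap's top marks still show 65° of turn. Their size and the side view fit the cap at 39 mm over the seat, the locked height. I did not test the lock with a tug.

**Disagreements:** the first view of the spindle differed from later ones by about 2.6 mm, so I measured again close up at the final heading. The network's first spindle-tip position in the wrist picture was also off, so I used the pins and lugs instead.

I did not touch the rocks or the slide box; I did not measure them again before handing in.

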